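# Hang the bandage scissors back on the instrument carousel and shut its guard

## Task

Put the bandage scissors, which stand in the drain block, back on the instrument carousel: first turn the carousel until its one empty hook stands in the middle of the doorway of the clear guard, then hang the scissors on that hook by one of their finger rings and let go of them. Then push the guard's door fully shut, so that it clicks home on its catch and the trolley can be wheeled away. Leave the tweezers and the spatula standing in the drain block and do not shift or knock over the other things on the trolley.

Things in the scene. Friction and masses are not known exactly. Their poses are not given: they have to be found in the camera images.
- guard: the carousel's stand, fixed: hexagonal white base, 248 mm across flats, 16 mm high, with a hexagonal guard of clear framed panels, open at the top, ending 150 mm above the trolley top; panels stand 118 mm from the axis. Origin on the underside, on the carousel's axis; z up; the doorway is the face towards its own -x, 124 mm wide.
- carousel (a joint): turn of the carousel about its upright axis, rad, counter-clockwise from above positive. 0 (or a whole turn, 6.283) puts the empty hook in the middle of the doorway. Turns freely both ways with light friction (0.03 N m); a sprung ball clicks in every 72 degrees, once for each of the five hooks, and takes about 0.1 N m to turn out of a click.
- knob (a point): middle of the carousel's black round knob, 35 mm in diameter, on the axis: point 235 mm above the trolley top; the knob reaches from 218 to 248 mm. Hooks leave the steel column below it, at 208 mm and lower. It can be gripped across at any yaw and turned.
- empty_hook (a point): seat of the empty hook: top of its wire at the bottom of the crook, 82 mm from the axis, 191 mm above the trolley top. Five hooks of 4 mm wire stand out like spokes; each falls slightly from the column to the crook, then rises outward at about 50 degrees to a ball tip. The other four carry ringed steel instruments, up to 41 mm to the side of their hook, which can swing a little.
- hook_tip (a point): ball tip (6 mm) of the empty hook, 101 mm from the axis and 206 mm above the trolley top. A ring goes on over this tip, moving towards the axis and down by the same slope as the wire (19 mm inward, 15 mm down), with the plane of the ring across the hook.
- door (a joint): opening angle of the guard's door, rad: 0 shut, 1.25 fully open. Clear framed panel, 124 mm wide, 18 to 143 mm above the trolley top, hinged upright on the doorway's right post (guard's -y side); opens outward (guard's -x), stays where left (0.05 N m friction). In the last 0.08 rad it rides over a sprung ball (about 5 N at the pull) and drops in at about 0.03 rad; the catch then holds it at 0.
- door_pull (a point): the door's pull: a point on its upright steel bar, 8 mm thick, which stands 24 mm in front of the panel near its free edge and reaches from 68 to 132 mm above the trolley top; the point is 115 mm up and about 112 mm from the hinge axis.
- door_hinge (a point): point on the door's hinge axis at the height of the panel's top (140 mm)
- drain_block: white block, 130 x 56 x 72 mm, fixed to the trolley, with three upright slots (8 x 18 mm, 62 mm deep) in a row along its x at -40, 0 and +40 mm; the 18 mm side of each slot lies along its y. Any of the three instruments may stand in any slot. Origin under its centre; z up.
- scissors: steel bandage scissors (closed, one rigid piece), 149 mm long, 80 g, standing tip down in a slot of the block. Origin at the tip, 10 mm above the trolley top at the start; z up along the instrument; the two oval rings lie side by side along its y, together 56 mm wide and 5 mm thick (x), their centres 140 mm above the trolley top. Blades 13 mm wide. Centre of mass about 60 mm above the tip.
- ring_left (a point): centre of the finger ring on the +y side of the scissors, 130 mm from the tip and 13 mm from the middle line. Each ring is 4 mm wire with an oval opening 22 mm wide (along y) and 30 mm high (along z). Hung on the hook, this point is about 15 mm below the hook's seat.
- ring_right (a point): centre of the finger ring on the -y side of the scissors; the same measures
- tweezers: steel dressing tweezers without rings, 127 mm long, standing tips down in another slot of the drain block; to be left there. Origin between the tips.
- lotion_bottle: lotion bottle with a green cap, 39 x 67 x 177 mm, standing; origin under its centre; not to be disturbed
- therapy_cup: clear therapy suction cup with a red nipple, 58 mm across, 76 mm high, standing on its rim; origin under its centre; not to be disturbed
- keypad_phone: white keypad phone, 117 x 51 x 15 mm, lying flat; origin under its centre; not to be disturbed
- tape_measure: yellow round tape measure, 49 x 52 x 15 mm, lying flat; origin under its centre; not to be disturbed
- spatula: flat steel spatula with a 17 mm round end and no ring, 109 mm long, standing in the third slot of the drain block; to be left there. Origin at its foot.

How it is judged:
By the outcome, as a careful person would: the job done as asked, in the order asked, and still so for the second after the job is handed in, with the robot touching nothing.
It also fails if it takes over 61 s, if anything falls off the work surface, if the arm or the gripper's body presses on something with over 40 N, if the wrist force passes 120 N, or if a joint passes its speed limit or range.

## Robot

A 6-joint arm with a two-finger parallel gripper is mounted at the origin on a cart in front of the work surface, level with it; the furniture and walls round the work are solid. World frame = base frame: x ahead of the robot, y to its left, z up, the work surface at z = 0. Lengths are in m, angles in degrees, forces in N, time in s.
With the tool pointing down it reaches from about 0.35 to 0.875 m from the base axis. Payload 4.2 kg.
Tool frame: the origin (TCP) lies at the very end of the fingers, on their centre line; the grasp point (between the pads) lies r.pinch_z behind it (r.pinch_z is the distance from the TCP to the grasp point, in m); y points along the fingers, z is the direction in which the jaws open and shut, and the axes are right-handed (so a half turn about y gives the same grasp; the last joint's range is limited). The gripper opens to 87 mm and grips with 3 to 60 N. Pads are 19 mm wide; open, the fingers measure 117 mm over their backs; the gripper's body (75 mm by 190 mm) begins 51 mm behind the grasp point.
Start: joints at [80.306, 22.042, 0.453, 0, -68.411, -14.817], TCP at [0.259, 0.569, 0.223] pointing down, gripper open.
Joint ranges: [-179.83, 179.83], [-69.29, 118.12], [-61.27, 80.66], [-181.25, 117.63], [-171.15, -9.14], [-177.46, 177.46]. Speed limits (degrees/s): [159.86, 159.86, 180, 180, 180, 180].

## Interface

Orientations are given as a 3x3 rotation matrix whose columns are the frame's x, y, z axes.
In Python, from station import sense, capture, camera_params, r gives the robot as it stands.
- The arm moves only by the tool move_arm, never from a script. Its argument "increments" is text: rows parted by semicolons, each of 7 numbers parted by spaces: the closure, from -1 (fully open) to 1 (shut), so that 0 is half open, then the shift along the tool's x, y, z in m, then the turn, a rotation vector about the tool's x, y, z in rad. In form: hand x y z wx wy wz; .... A call has 1 to 8 rows; each row is the pose to reach, as a shift and turn from the pose commanded when the call began, along the tool's axes at that moment; what a row does not reach only later rows make up. A row lasts 1/10 s, in which the tool goes at most 50 mm and 8.59 degrees, less where a joint would pass 70% of its speed; a pose out of reach is approached as far as the arm can. A call with a gripper value outside its range is refused whole. The fingers move at their own pace and stop on an object; the grip force is fixed at half the most. Time passes only in rows, so rows that repeat a pose let the fingers close. It gives the time, the measured TCP pose, the force and the opening at its end, in the units of the state.
- sense(): the state, without advancing time (a new reading comes with each control period).
- capture(name): name is "side" or "top"; returns (picture, depth): 400x640x3 uint8, red, green, blue; 400x640 float32, m along the optical axis (not along the pixel's ray), 0 where there is no reading.
- camera_params(name): a dict with "fx", "fy", "cx", "cy" (pixels), "distortion" ([k1, k2, p1, p2, k3] as OpenCV has them; the pictures are not rectified), "xyz" and "orientation" of the camera in the world. Camera axes: x right, y down, z forward; pixel columns grow to the right and rows downward; lengths in m; the calibration is good to about 2 mm. A picture is of the moment at which its call begins. camera_params takes no time and is no camera call.
- r.finish_job(): hands the job in, once; it reports no verdict.
The state is a dict: "time_s": time; "joints": joint angles; "joint_velocities": joint speeds; "effort": joint torques, N m; "tcp_pos": TCP position; "ee_rot": TCP orientation; "wrist_force": force on the tool from outside, world axes, zero at the start; "moment": the same for the moment, N m; "gripper_width": opening from 0.0 (shut) to 1.0 (fully open).
Only numpy, scipy, OpenCV 4.12 (cv2) and the standard library are available. Lean on these libraries where they do the work, as an engineer would, in place of code of your own. Each camera call takes 0.05 s, during which the arm holds its last target.

## Working session

There is one attempt and no reset: what is moved stays moved. The work goes in short steps, Python scripts to look and compute and a tool call to move; the robot and the scene stay as the last step left them, time stands still between calls to the robot, and variables do not carry over. Pictures are saved under pics/ and viewed, and the job is handed in when it is done.

Besides the shell and the picture viewer there is one more tool, called after "Emit:" as a command line: name --argument value ..., lists and objects as JSON in quotes. move_arm: Moves the arm, as the interface text tells. Its arguments: {"type":"object","properties":{"increments":{"type":"string"}},"required":["increments"]}

```bash
ls; mkdir -p pics; python3 - <<'E'
from station import sense, capture, camera_params, r
import cv2,numpy as np
s=sense();print(s)
print(r.pinch_z)
for n in("side","top"):
    p,d=capture(n);print(n,camera_params(n))
    cv2.imwrite(f"pics/{n}0.png",p[:,:,::-1]);np.save(f"pics/{n}0.npy",d)
E
```

```text
pics
{'time_s': 0.0, 'joints': array([ 8.03075275e+01,  2.20926715e+01,  3.79239502e-01, -3.06134452e-02,
       -6.84114137e+01, -1.48178492e+01]), 'joint_velocities': array([ 0.007311  , -0.00408846, -0.00485373,  0.0390812 ,  0.02064653,
        0.07151734]), 'effort': array([-1.73265616e-04, -3.90668392e+01,  1.87407714e+01,  4.22006384e+00,
        1.09893386e-02, -1.90036858e-04]), 'tcp_pos': array([0.25899665, 0.56813955, 0.22143159]), 'ee_rot': array([[-9.09804783e-01, -8.56574055e-04, -4.15035569e-01],
       [ 4.15036445e-01, -2.06416885e-03, -9.09802445e-01],
       [-7.73903214e-05, -9.99997503e-01,  2.23350014e-03]]), 'wrist_force': array([ 0.29074304,  0.13940953, -0.19525159]), 'moment': array([0.0294753 , 0.00057653, 0.02243617]), 'gripper_width': 1.0028597348772825}
0.0187
side {'fx': 372.4772063245288, 'fy': 372.4772063245288, 'cx': 311.3463631219616, 'cy': 194.4067613532524, 'distortion': array([0.02153098, 0.        , 0.        , 0.        , 0.        ]), 'xyz': array([0.50994744, 0.67360309, 0.76533428]), 'orientation': array([[-9.99988485e-01,  4.79852893e-03, -6.96965403e-05],
       [ 3.09101427e-03,  6.32906063e-01, -7.74222423e-01],
       [-3.67101733e-03, -7.74213723e-01, -6.32913607e-01]])}
top {'fx': 472.3473739634161, 'fy': 472.3473739634161, 'cx': 311.5021234458907, 'cy': 197.23988316515096, 'distortion': array([-0.11473179,  0.        ,  0.        ,  0.        ,  0.        ]), 'xyz': array([ 0.37880172, -0.05939448,  1.30706855]), 'orientation': array([[-0.02796898, -0.98942958,  0.14229141],
       [-0.99905606,  0.03240198,  0.02893285],
       [-0.03323754, -0.14134787, -0.98940186]])}
```

View pics/side0.png

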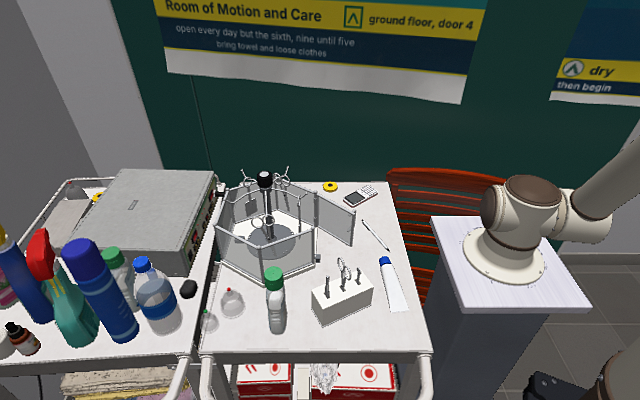

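View pics/top0.png

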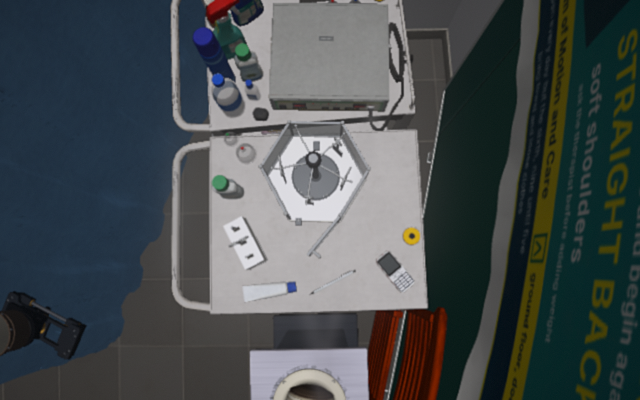

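```bash
cat > h.py <<'E'
import cv2,numpy as np
from station import sense, capture, camera_params, r
def snap(n,tag):
    p,d=capture(n); cv2.imwrite(f"pics/{n}{tag}.png",p[:,:,::-1]); np.save(f"pics/{n}{tag}.npy",d); return p,d
def crop(n,tag,u0,v0,u1,v1,k,out):
    p=cv2.imread(f"pics/{n}{tag}.png")[v0:v1,u0:u1]
    p=cv2.resize(p,None,fx=k,fy=k,interpolation=cv2.INTER_CUBIC)
    st=10
    for u in range((u0+st-1)//st*st,u1,st):
        x=(u-u0)*k; cv2.line(p,(x,0),(x,6 if u%50 else 14),(0,0,255),1)
        if u%20==0: cv2.putText(p,str(u),(x,22),0,.35,(0,0,255),1)
    for v in range((v0+st-1)//st*st,v1,st):
        y=(v-v0)*k; cv2.line(p,(0,y),(6,y),(0,0,255),1)
        if v%20==0: cv2.putText(p,str(v),(8,y+4),0,.35,(0,0,255),1)
    cv2.imwrite("pics/"+out,p); print(p.shape)
def ray(n,u,v):
    c=camera_params(n);K=np.array([[c['fx'],0,c['cx']],[0,c['fy'],c['cy']],[0,0,1]])
    q=cv2.undistortPoints(np.array([[[u,v]]],float),K,np.array(c['distortion']))[0,0]
    return np.array(c['xyz']),np.array(c['orientation'])@np.array([q[0],q[1],1.])
def atz(n,u,v,z):
    o,d=ray(n,u,v); return o+d*(z-o[2])/d[2]
def atd(n,u,v,dep):
    o,d=ray(n,u,v); return o+d*dep
def proj(n,P):
    c=camera_params(n);R=np.array(c['orientation']);K=np.array([[c['fx'],0,c['cx']],[0,c['fy'],c['cy']],[0,0,1]])
    P=np.atleast_2d(P).astype(float); pc=(P-c['xyz'])@R
    return cv2.projectPoints(pc,np.zeros(3),np.zeros(3),K,np.array(c['distortion']))[0][:,0]
def tri(pts):
    A=np.zeros((3,3));b=np.zeros(3);L=[]
    for n,u,v in pts:
        o,d=ray(n,u,v);d=d/np.linalg.norm(d);M=np.eye(3)-np.outer(d,d);A+=M;b+=M@o;L.append((o,M))
    x=np.linalg.solve(A,b); return x,[np.linalg.norm(M@(x-o)) for o,M in L]
E
python3 - <<'E'
from h import *
crop("top","0",250,110,380,240,6,"t1.png".replace("t1","t1"))
crop("side","0",200,150,400,290,4,"s1.png")
crop("side","0",290,240,420,340,6,"s2.png")
crop("top","0",200,170,310,310,4,"t2.png")
E
```

```text
(780, 780, 3)
(560, 800, 3)
(600, 780, 3)
(560, 440, 3)
```

View pics/t1.png

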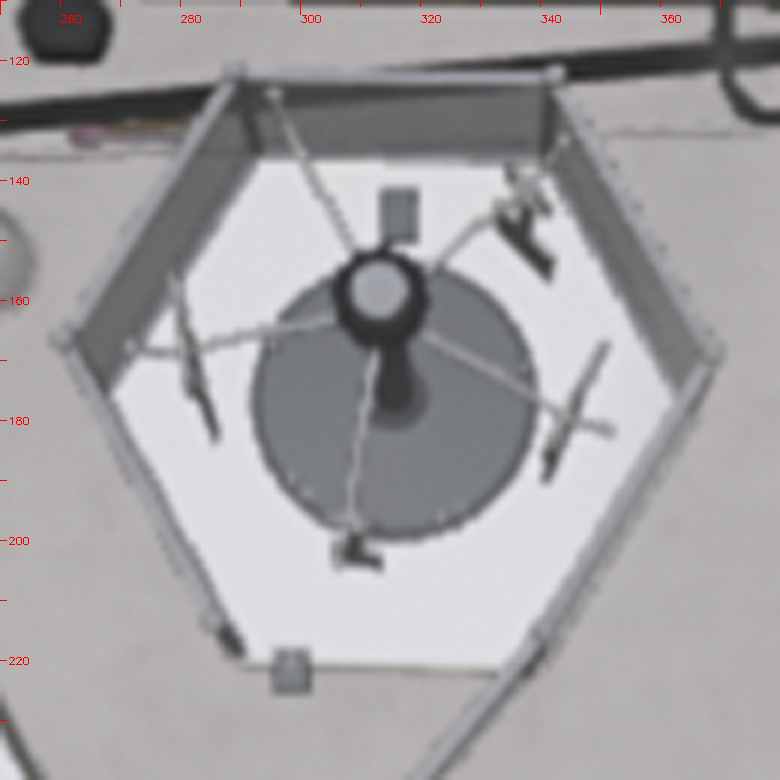

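View pics/s1.png

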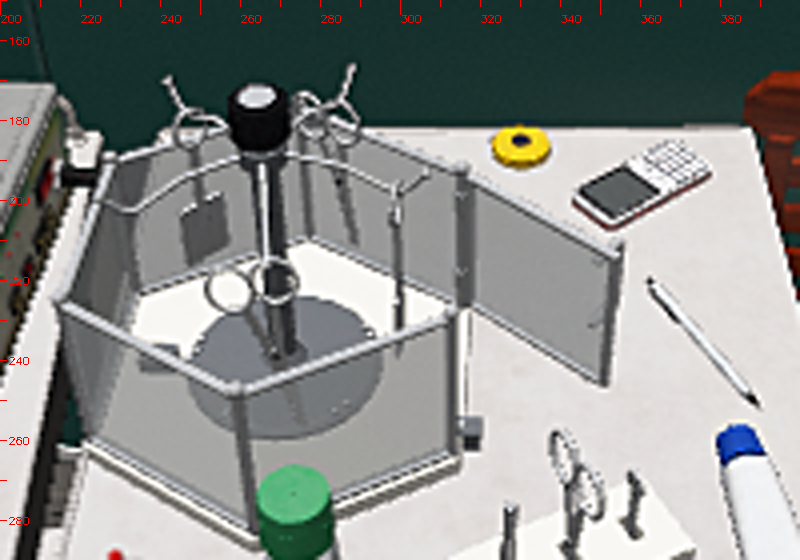

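View pics/s2.png

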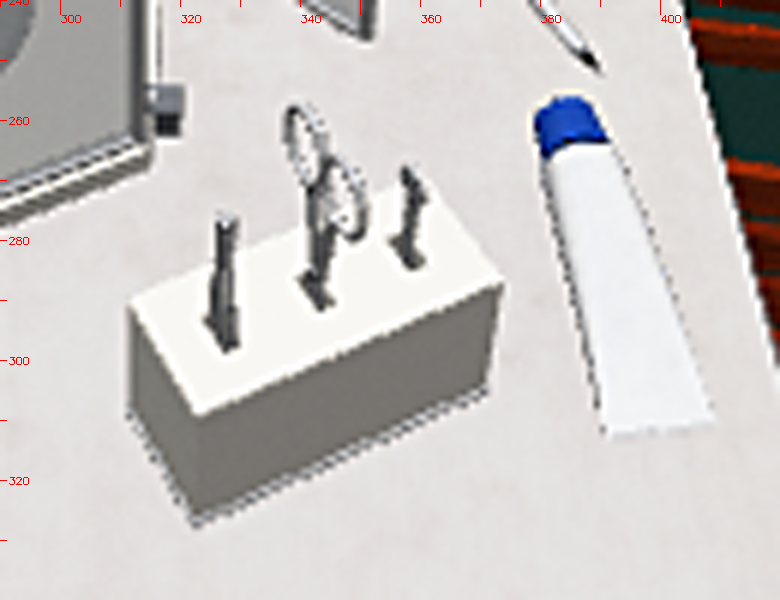

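View pics/t2.png

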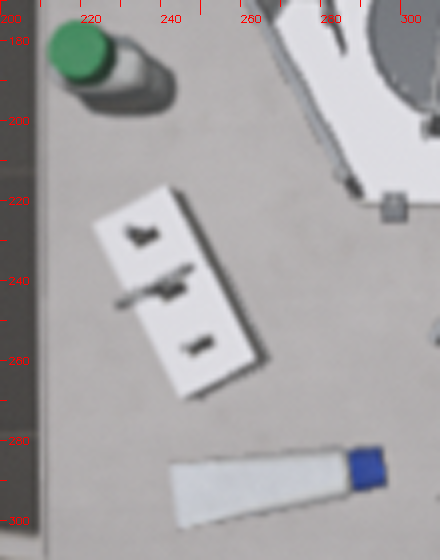

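```bash
python3 - <<'E'
from h import *
np.set_printoptions(precision=4,suppress=True)
print("knob top",tri([("top",311.7,158),("side",264,173.5)]), atz("top",311.7,158,.248))
print("disc centre?",atz("top",315.5,176,.018))
# guard panel tops z=.15: corners
for nm,(u,v) in dict(A=(287,122),B=(341,122),C=(368,169),D=(339,215),E=(284,213),F=(260,167)).items(): print(nm,atz("top",u,v,.15))
print("tip",atz("top",294,125,.206),tri([("top",294,125),("side",222.5,198)]))
print("front edge base",atz("top",290,220,.016),atz("top",334,222,.016))
# door
print("door free top: side",atz("side",353.5,210,.143)," hinge",atz("side",315.5,191,.150))
# block corners z=.072
for u,v in [(240,215.5),(223,225.5),(262,260),(245,270)]: print("blk top",atz("top",u,v,.072))
for u,v in [(311.5,290),(322,309),(373,287),(360,268)]: print("blk side",atz("side",u,v,.072))
# scissor rings
print("rings top",atz("top",230,246,.14),atz("top",245,236.5,.14))
for u,v in [(338.5,264),(346.5,273)]:print("ring side",atz("side",u,v,.14))
E
```

```text
knob top (array([ 0.6206, -0.0315,  0.2527]), [np.float64(0.0003533791361461594), np.float64(0.0003533791361462458)]) [ 0.622  -0.0314  0.248 ]
disc centre? [ 0.6234 -0.0345  0.018 ]
A [0.7407 0.0314 0.15  ]
B [ 0.7355 -0.1058  0.15  ]
C [ 0.6117 -0.1684  0.15  ]
D [ 0.4989 -0.0919  0.15  ]
E [0.5081 0.0435 0.15  ]
F [0.6262 0.1017 0.15  ]
tip [0.715  0.0102 0.206 ] (array([0.7143, 0.0099, 0.2129]), [np.float64(0.0013539896735366144), np.float64(0.0013539896735364821)])
front edge base [0.5032 0.0392 0.016 ] [ 0.494  -0.0814  0.016 ]
door free top: side [ 0.4043 -0.0251  0.143 ]  hinge [ 0.4989 -0.0932  0.15  ]
blk top [0.5138 0.1675 0.072 ]
blk top [0.4885 0.2133 0.072 ]
blk top [0.3952 0.1106 0.072 ]
blk top [0.3703 0.1557 0.072 ]
blk side [0.5106 0.1632 0.072 ]
blk side [0.4883 0.2119 0.072 ]
blk side [0.3722 0.1557 0.072 ]
blk side [0.3957 0.1013 0.072 ]
rings top [0.4308 0.1808 0.14  ] [0.4535 0.1429 0.14  ]
ring side [0.452  0.1463 0.14  ]
ring side [0.4367 0.1707 0.14  ]
```

```bash
python3 - <<'E'
from h import *
from scipy.optimize import least_squares
np.set_printoptions(precision=4,suppress=True)
uv=np.array([(287.5,122),(341,122),(368.5,169.5),(339.5,215.5),(285,213.5),(260,166.5)])
def f(p):
    a=np.radians(np.array([30,-30,-90,-150,150,90]))+p[2]
    P=np.c_[p[0]+p[3]*np.cos(a),p[1]+p[3]*np.sin(a),np.full(6,.150)]
    return (proj("top",P)-uv).ravel()
s=least_squares(f,[.62,-.032,0,.138]);print(s.x,np.degrees(s.x[2]),s.fun.reshape(-1,2).round(1))
c=s.x[:2]
for nm,(u,v) in dict(empty=(294,125),L=(271,167.5),Bo=(308,199),R=(350.5,182),UR=(342,134)).items():
    P=atz("top",u,v,.206 if nm!="Bo" else .195)[:2]-c;print(nm,np.hypot(*P),np.degrees(np.arctan2(P[1],P[0])))
d=np.load("pics/top0.npy")
dd=d[285:360,0:95]
p=cv2.imread("pics/top0.png")[285:360,0:95]
z=[]
for v in range(285,360,6):
    print([ (int(1000*atd("top",u,v,d[v,u])[2]) if d[v,u]>0 else -1) for u in range(0,95,6)])
cv2.imwrite("pics/g0.png",cv2.resize(p,None,fx=6,fy=6))
E
```

```text
[ 0.6197 -0.0326 -0.055   0.136 ] -3.1493894290942137 [[ 0.5 -0.2]
 [ 0.5  0.7]
 [-0.5 -0.7]
 [ 0.4 -0.3]
 [-0.3  0.4]
 [-0.6  0.1]]
empty 0.10444232629937143 24.199122094041854
L 0.1004053456060067 94.39668906123734
Bo 0.08611040394461472 170.51670252832034
R 0.10060091193547566 -119.29335471750969
UR 0.09948599482102193 -46.50026059648619
[164, 138, 114, 84, 58, 30, -4, -28, -62, -92, -124, -159, -187, -232, -271, -324]
[163, 134, 110, 81, 51, 19, -5, -36, -72, -104, -130, -168, -205, -252, -285, -339]
[160, 134, 331, 333, 313, 305, -16, -42, -77, -106, -145, -184, -225, -280, -328, -382]
[134, 335, 388, 336, 312, 312, 308, -75, -104, -140, -181, -265, -312, -356, -404, -454]
[100, 387, 391, 392, 391, 333, 276, 308, 307, -203, -251, -299, -334, -377, -427, -477]
[488, 471, 452, 440, 418, 397, 379, 332, 221, 306, 306, -312, -352, -400, -444, -490]
[503, 485, 468, 447, 430, 399, 369, 352, 329, 330, -284, 312, 314, 293, -440, -493]
[506, 491, 476, 458, 436, 415, 392, 334, 324, -252, 331, 334, 333, 332, 295, -482]
[513, 495, 481, 457, 434, 406, 391, 332, -210, -255, 310, 331, 333, 331, -435, -483]
[512, 495, 480, 451, 432, 401, -138, 332, 326, -235, 314, 331, 333, 318, -435, -500]
[507, 489, 469, 444, 419, -87, -136, -166, -201, 335, 333, 333, 333, -413, -444, -512]
[496, 478, -9, -37, -61, -94, -127, -176, -224, -257, 333, 331, 319, -424, -544, -620]
[45, 15, -9, -38, -74, -108, -151, -182, -228, -269, -306, 334, -450, -526, -816, -824]
```

View pics/g0.png

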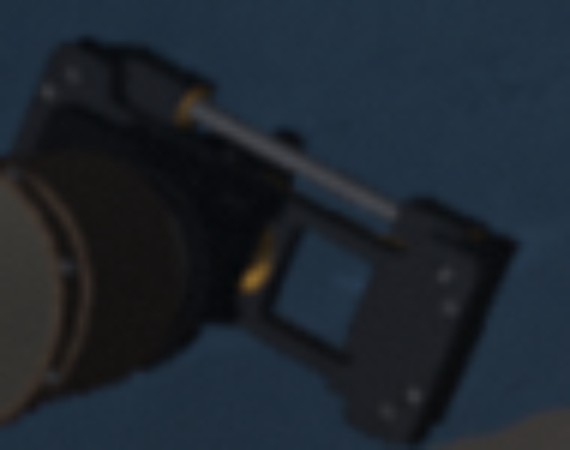

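Emit:
move_arm --increments "-1 -0.578 -0.06 0.397 0 1.719 0;-1 -0.578 -0.06 0.397 0 1.719 0;-1 -0.578 -0.06 0.397 0 1.719 0;-1 -0.578 -0.06 0.397 0 1.719 0;-1 -0.578 -0.06 0.397 0 1.719 0;-1 -0.578 -0.06 0.397 0 1.719 0;-1 -0.578 -0.06 0.397 0 1.719 0;-1 -0.578 -0.06 0.397 0 1.719 0"

```text
time_s: 0.9
tcp_pos: [0.4649, 0.2251, 0.2567]
ee_rot: [[0.063, -0.0, -0.998], [0.998, -0.0, 0.063], [-0.0, -1.0, 0.0]]
wrist_force: [0.8, 0.6, 0.5]
gripper_width: 0.998
```

```bash
cat >> h.py <<'E'
np.set_printoptions(precision=4,suppress=True)
def st():
    s=sense(); R=np.array(s['ee_rot']); print("t %.2f"%s['time_s'],"tcp",s['tcp_pos'],"psi(z) %.2f"%np.degrees(np.arctan2(R[1,2],R[0,2])),"down",R[:,1],"j",np.round(s['joints'],1),"F",np.round(s['wrist_force'],1),"M",np.round(s['moment'],2),"w %.3f"%s['gripper_width']); return s
def inc(P,psi=None,down=(0,0,-1)):
    "increment to reach TCP P with jaw axis at yaw psi (deg), tool y along down"
    s=st(); R=np.array(s['ee_rot']); d=R.T@(np.array(P)-s['tcp_pos'])
    if psi is None: w=np.zeros(3)
    else:
        y=np.array(down,float);y/=np.linalg.norm(y);z=np.array([np.cos(np.radians(psi)),np.sin(np.radians(psi)),0]);z-=y*(z@y);z/=np.linalg.norm(z)
        T=np.c_[np.cross(y,z),y,z]; w=cv2.Rodrigues(R.T@T)[0].ravel()
    print("inc",np.round(d,4),np.round(w,4)); return d,w
E
python3 - <<'E'
from h import *
inc([.620,-.0325,.275],147)
E
```

```text
t 0.90 tcp [0.4649 0.2251 0.2567] psi(z) 176.40 down [-0.0004 -0.0001 -1.    ] j [ 43.8  10.  -11.3  -0.  -68.7 -47.4] F [0.8 0.6 0.5] M [ 0.19 -0.2  -0.  ] w 0.998
inc [-0.2474 -0.0184 -0.1709] [-0.0003  0.5132 -0.0002]
```

Emit:
move_arm --increments "-1 -0.247 -0.018 -0.171 0 0.513 0;-1 -0.247 -0.018 -0.171 0 0.513 0;-1 -0.247 -0.018 -0.171 0 0.513 0;-1 -0.247 -0.018 -0.171 0 0.513 0;-1 -0.247 -0.018 -0.171 0 0.513 0;-1 -0.247 -0.018 -0.171 0 0.513 0;-1 -0.247 -0.018 -0.171 0 0.513 0;-1 -0.247 -0.018 -0.171 0 0.513 0"

```text
time_s: 1.7
tcp_pos: [0.6212, -0.0306, 0.2734]
ee_rot: [[0.542, -0.002, -0.84], [0.84, 0.0, 0.542], [-0.001, -1.0, 0.002]]
wrist_force: [0.0, 0.3, -0.2]
gripper_width: 1.001
```

```bash
python3 - <<'E'
from h import *
inc([.620,-.0325,.2195],147)
E
```

```text
t 1.70 tcp [ 0.6212 -0.0306  0.2734] psi(z) 147.18 down [-0.0022  0.     -1.    ] j [ 12.1  20.2   4.9  -0.  -74.9 -44.9] F [ 0.   0.3 -0.2] M [ 0.1  -0.04 -0.03] w 1.001
inc [-0.0022  0.0539 -0.0001] [-0.0019  0.0032 -0.0012]
```

Emit:
move_arm --increments "-1 -0.002 0.03 0 0 0 0;-1 -0.002 0.053 0 0 0 0;-1 -0.002 0.053 0 0 0 0;1 -0.002 0.053 0 0 0 0;1 -0.002 0.053 0 0 0 0;1 -0.002 0.053 0 0 0 0;1 -0.002 0.053 0 0 0 0;1 -0.002 0.053 0 0 0 0"

```text
time_s: 2.5
tcp_pos: [0.6203, -0.0309, 0.2223]
ee_rot: [[0.54, 0.001, -0.842], [0.842, 0.0, 0.54], [0.001, -1.0, -0.001]]
wrist_force: [-0.5, 0.7, -0.4]
gripper_width: 0.63
```

```bash
python3 - <<'E'
from h import *
st()
E
```

```text
t 2.50 tcp [ 0.6203 -0.0309  0.2223] psi(z) 147.35 down [ 0.0011  0.0002 -1.    ] j [ 12.1  21.6  -0.2   0.  -68.1 -44.7] F [-0.5  0.7 -0.4] M [ 0.07 -0.1   0.03] w 0.630
```

Emit:
move_arm --increments "1 0 0.002 0 0 0 0;1 0 0.002 0 0 0 0;1 0 0.002 0 0 0 0;1 0 0.002 0 0 0 0;1 0 0.002 0 0 0 0"

```text
time_s: 3.0
tcp_pos: [0.6228, -0.0327, 0.2193]
ee_rot: [[0.54, 0.005, -0.841], [0.841, -0.002, 0.54], [0.001, -1.0, -0.006]]
wrist_force: [7.8, -6.4, -4.8]
gripper_width: 0.395
```

```bash
python3 - <<'E'
from h import *
st()
E
```

```text
t 3.00 tcp [ 0.6228 -0.0327  0.2193] psi(z) 147.30 down [ 0.0054 -0.0023 -1.    ] j [ 11.9  21.9  -0.4   0.2 -67.5 -44.7] F [ 7.8 -6.4 -4.8] M [-1.74 -2.3  -0.07] w 0.395
```

Emit:
move_arm --increments "1 0 0 -0.004 0 0 0;1 0 0 -0.004 0 -0.14 0;1 0 0 -0.004 0 -0.28 0;1 0 0 -0.004 0 -0.42 0;1 0 0 -0.004 0 -0.56 0;1 0 0 -0.004 0 -0.7 0;1 0 0 -0.004 0 -0.84 0;1 0 0 -0.004 0 -0.98 0"

```text
time_s: 3.8
tcp_pos: [0.6205, -0.0327, 0.2193]
ee_rot: [[-0.404, -0.007, -0.915], [0.915, 0.001, -0.404], [0.004, -1.0, 0.006]]
wrist_force: [-8.1, 1.4, 3.0]
gripper_width: 0.398
```

```bash
python3 - <<'E'
from h import *
st()
E
```

```text
t 3.80 tcp [ 0.6205 -0.0327  0.2193] psi(z) -156.20 down [-0.007   0.0009 -1.    ] j [ 11.8  22.   -0.   -0.1 -68.3  12. ] F [-8.1  1.4  3. ] M [ 0.78  1.8  -0.06] w 0.398
```

Emit:
move_arm --increments "1 0 0 0.003 0 -0.14 0;1 0 0 0.003 0 -0.28 0;1 0 0 0.003 0 -0.42 0;1 0 0 0.003 0 -0.56 0;1 0 0 0.003 0 -0.7 0;1 0 0 0.003 0 -0.84 0;1 0 0 0.003 0 -0.98 0;1 0 0 0.003 0 -1.12 0"

```text
time_s: 4.6
tcp_pos: [0.6189, -0.0349, 0.2193]
ee_rot: [[-0.999, -0.005, -0.035], [0.035, -0.001, -0.999], [0.005, -1.0, 0.001]]
wrist_force: [-2.3, -2.2, 1.4]
gripper_width: 0.393
```

Emit:
move_arm --increments "1 0 0 0 0 -0.14 0;1 0 0 0 0 -0.28 0;1 0 0 0 0 -0.42 0;1 0 0 0 0 -0.55 0;1 0 0 0 0 -0.55 0;1 0 0 0 0 -0.55 0"

```text
time_s: 5.2
tcp_pos: [0.6192, -0.0362, 0.2193]
ee_rot: [[-0.873, -0.004, 0.487], [-0.487, -0.003, -0.873], [0.005, -1.0, 0.0]]
wrist_force: [-1.9, -5.4, 0.5]
gripper_width: 0.394
```

```bash
python3 - <<'E'
from h import *
st()
snap("top","1")
crop("top","1",250,110,380,240,6,"t1b.png")
E
```

```text
t 5.20 tcp [ 0.6192 -0.0362  0.2193] psi(z) -60.87 down [-0.0043 -0.0026 -1.    ] j [ 11.6  21.8  -0.4   0.1 -68.1 107.5] F [-1.9 -5.4  0.5] M [-1.42  0.47  0.02] w 0.394
(780, 780, 3)
```

View pics/t1b.png

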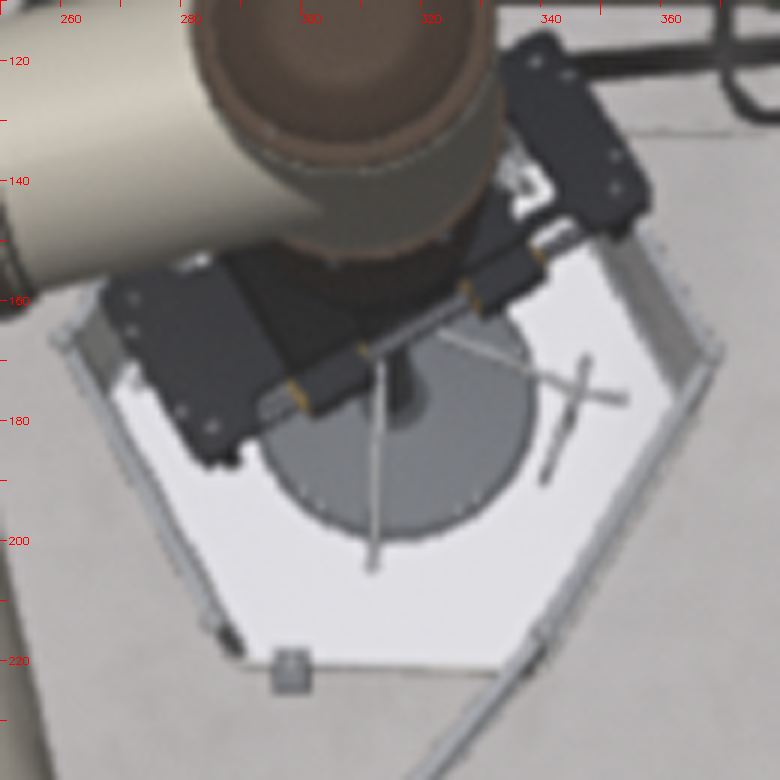

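Emit:
move_arm --increments "-1 0 0 0 0 0 0;-1 0 0 0 0 0 0;-1 0 0 0 0 0 0;-1 0 0 0 0 0 0;-1 0 -0.03 0 0 0 0;-1 0 -0.08 0 0 0 0;-1 0 -0.08 0 0 0 0"

```text
time_s: 5.95
tcp_pos: [0.6242, -0.0345, 0.308]
ee_rot: [[-0.873, 0.016, 0.488], [-0.488, -0.0, -0.873], [-0.013, -1.0, 0.008]]
wrist_force: [-0.0, -0.2, 0.8]
gripper_width: 0.941
```

```bash
python3 - <<'E'
from h import *
st()
snap("top","2");snap("side","2")
crop("top","2",250,110,380,240,6,"t2b.png")
crop("side","2",200,150,400,290,4,"s2b.png")
a=atz("top",312,205,.206);c=np.array([.6205,-.0330]);print(a,np.hypot(*(a[:2]-c)),np.degrees(np.arctan2(*(a[:2]-c)[::-1])))
crop("top","0",215,205,275,275,10,"t3.png")
E
```

```text
t 5.95 tcp [ 0.6242 -0.0345  0.308 ] psi(z) -60.77 down [ 0.0155 -0.0004 -0.9999] j [ 11.7  19.1   8.2   0.2 -78.2 107.4] F [-0.  -0.2  0.8] M [-0.02  0.03 -0.04] w 0.941
(780, 780, 3)
(560, 800, 3)
[ 0.5187 -0.0279  0.206 ] 0.10193404639577561 177.10450064735033
(700, 600, 3)
```

View pics/t2b.png

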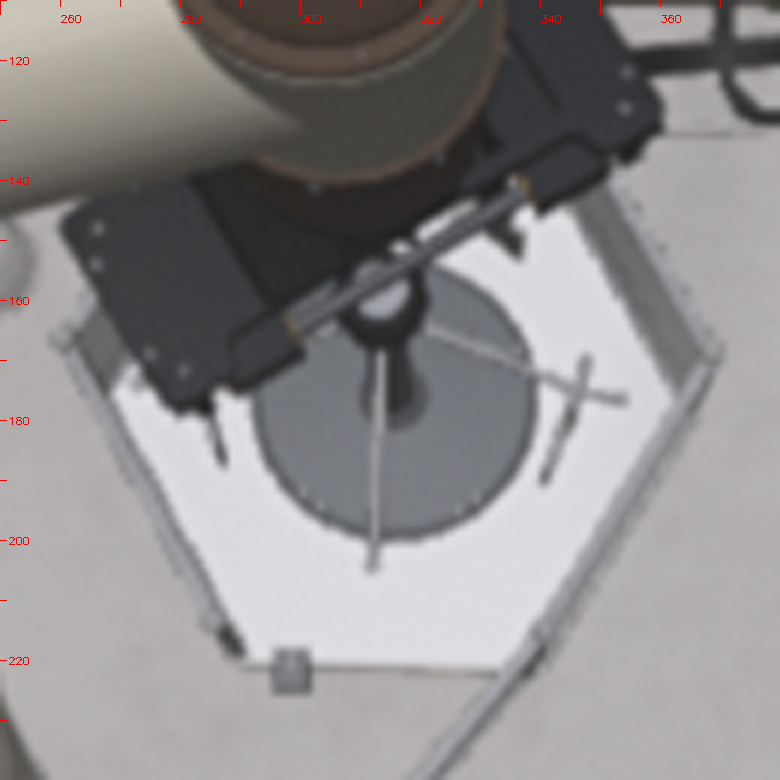

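View pics/s2b.png

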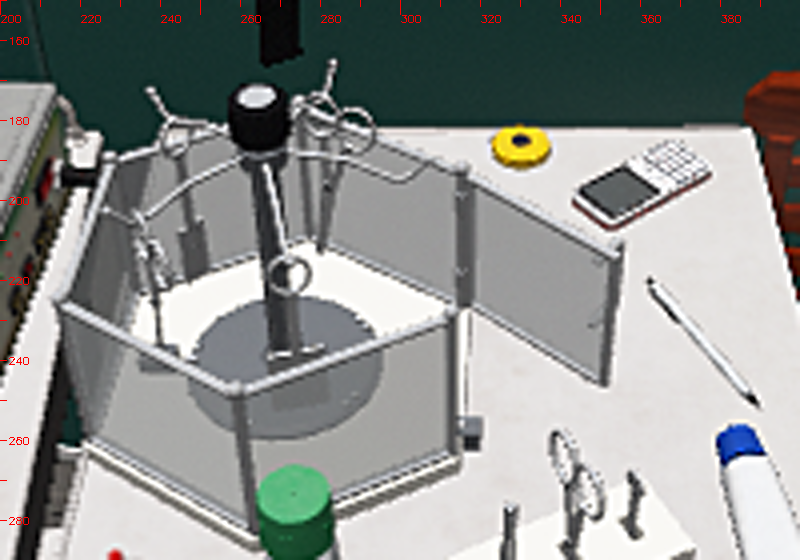

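View pics/t3.png

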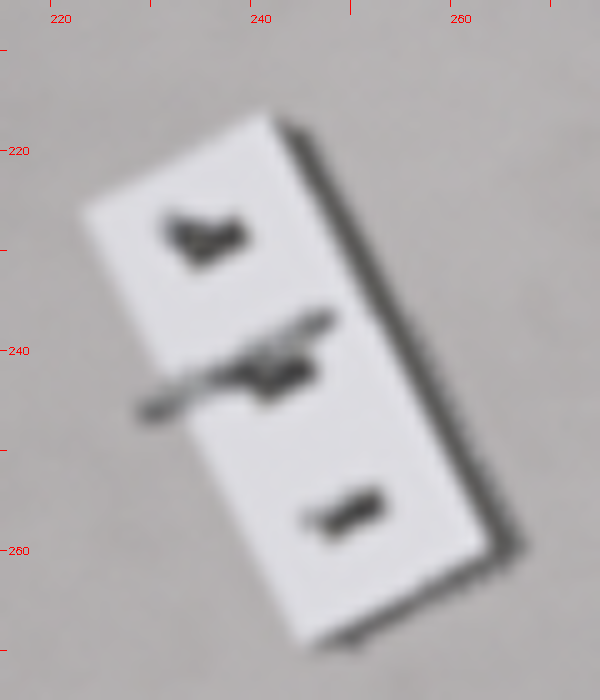

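```bash
python3 - <<'E'
from h import *
a=atz("top",228.7,246.5,.143);b=atz("top",248,236.2,.143);m=(a+b)/2
print(a,b,m,np.linalg.norm(a-b),np.degrees(np.arctan2(*(b-a)[1::-1])))
crop("side","2",325,245,365,300,12,"s3.png")
print(tri([("top",312,205),("side",306,190.5)]))
c=np.array([atz("top",u,v,.072) for u,v in [(241,216),(223,226),(263.5,259.5),(246,270)]]);print(c,c.mean(0))
print(np.degrees(np.arctan2(*(c[0]-c[2])[1::-1])),np.degrees(np.arctan2(*(c[1]-c[3])[1::-1])))
E
```

```text
[0.4296 0.1835 0.143 ] [0.4538 0.1349 0.143 ] [0.4417 0.1592 0.143 ] 0.05433961184950759 -63.49667563393095
(660, 480, 3)
(array([ 0.5209, -0.0279,  0.2037]), [np.float64(0.0018824755081601066), np.float64(0.001882475508160135)])
[[0.5124 0.1648 0.072 ]
 [0.4872 0.2133 0.072 ]
 [0.3964 0.1066 0.072 ]
 [0.3702 0.1531 0.072 ]] [0.4415 0.1595 0.072 ]
26.645701613950827 27.22523415549885
```

View pics/s3.png

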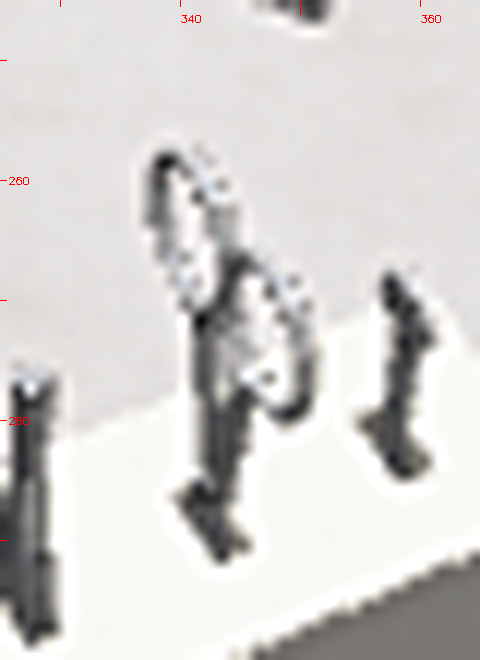

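```bash
python3 - <<'E'
from h import *
inc([.448,.1468,.22],-153.2)
E
```

```text
t 6.05 tcp [ 0.6214 -0.0339  0.3016] psi(z) -60.81 down [ 0.0041  0.0012 -1.    ] j [ 11.8  19.3   7.6  -0.  -78.1 107.4] F [ 0.7  0.6 -1.1] M [-0.04  0.06 -0.  ] w 0.974
inc [ 0.0636  0.081  -0.2424] [ 0.0026  1.6126 -0.004 ]
```

Emit:
move_arm --increments "0 0.064 0.081 -0.242 0 1.613 0;0 0.064 0.081 -0.242 0 1.613 0;0 0.064 0.081 -0.242 0 1.613 0;0 0.064 0.081 -0.242 0 1.613 0;0 0.064 0.081 -0.242 0 1.613 0;0 0.064 0.081 -0.242 0 1.613 0;0 0.064 0.081 -0.242 0 1.613 0;0 0.064 0.081 -0.242 0 1.613 0"

```text
time_s: 6.85
tcp_pos: [0.4453, 0.1462, 0.2174]
ee_rot: [[-0.798, -0.002, -0.603], [0.603, -0.001, -0.798], [0.001, -1.0, 0.002]]
wrist_force: [0.4, -0.6, 0.0]
gripper_width: 0.511
```

```bash
python3 - <<'E'
from h import *
inc([.448,.1468,.20],-153.2)
E
```

```text
t 6.85 tcp [0.4453 0.1462 0.2174] psi(z) -127.06 down [-0.0023 -0.0013 -1.    ] j [ 38.1   7.  -20.9  -0.  -62.2  14.9] F [ 0.4 -0.6  0. ] M [ 0.   -0.05  0.  ] w 0.511
inc [-0.0018  0.0174 -0.0021] [-0.0026  0.4562  0.0005]
```

Emit:
move_arm --increments "0 -0.002 0.017 -0.002 0 0.456 0;0 -0.002 0.017 -0.002 0 0.456 0;0 -0.002 0.017 -0.002 0 0.456 0;0 -0.002 0.017 -0.002 0 0.456 0;0 -0.002 0.017 -0.002 0 0.456 0"

```text
time_s: 7.35
tcp_pos: [0.4493, 0.146, 0.201]
ee_rot: [[-0.457, -0.001, -0.889], [0.889, -0.001, -0.457], [-0.0, -1.0, 0.001]]
wrist_force: [-0.7, -0.1, -1.0]
gripper_width: 0.498
```

```bash
python3 - <<'E'
from h import *
inc([.448,.1468,.145],-153.2)
E
```

```text
t 7.35 tcp [0.4493 0.146  0.201 ] psi(z) -152.80 down [-0.0011 -0.0007 -1.    ] j [ 37.8   8.2 -22.   -0.  -59.9 -10.6] F [-0.7 -0.1 -1. ] M [ 0.09 -0.02 -0.01] w 0.498
inc [0.0013 0.056  0.0007] [-0.0013  0.007  -0.0001]
```

Emit:
move_arm --increments "0 0.001 0.03 0.001 0 0.007 0;0 0.001 0.056 0.001 0 0.007 0;0 0.001 0.056 0.001 0 0.007 0;0 0.001 0.056 0.001 0 0.007 0"

```text
time_s: 7.75
tcp_pos: [0.4486, 0.1466, 0.1459]
ee_rot: [[-0.45, -0.0, -0.893], [0.893, -0.001, -0.45], [-0.001, -1.0, 0.0]]
wrist_force: [0.3, 0.8, 1.1]
gripper_width: 0.495
```

```bash
python3 - <<'E'
from h import *
st(); snap("side","4"); crop("side","4",300,200,400,300,6,"s4.png")
E
```

```text
t 7.75 tcp [0.4486 0.1466 0.1459] psi(z) -153.27 down [-0.     -0.0007 -1.    ] j [ 37.9  11.6 -26.8   0.  -51.7 -11.2] F [0.3 0.8 1.1] M [ 0.06 -0.06 -0.02] w 0.495
(600, 600, 3)
```

View pics/s4.png

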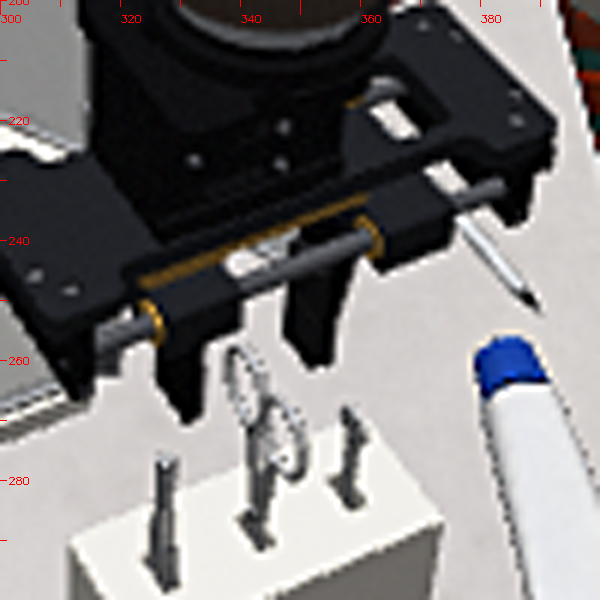

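Emit:
move_arm --increments "1 0 0.002 0 0 0 0;1 0 0.002 0 0 0 0;1 0 0.002 0 0 0 0;1 0 0.002 0 0 0 0;1 0 0.002 0 0 0 0;1 0 0.002 0 0 0 0;1 0 0.002 0 0 0 0;1 0 0.002 0 0 0 0"

```text
time_s: 8.6
tcp_pos: [0.4484, 0.1466, 0.1437]
ee_rot: [[-0.448, 0.0, -0.894], [0.894, -0.0, -0.448], [-0.0, -1.0, -0.0]]
wrist_force: [-0.6, -0.2, 0.3]
gripper_width: 0.035
```

```bash
python3 - <<'E'
from h import *
st()
E
```

```text
t 8.60 tcp [0.4484 0.1466 0.1437] psi(z) -153.37 down [ 0.0001 -0.0001 -1.    ] j [ 37.9  11.7 -27.    0.  -51.3 -11.3] F [-0.6 -0.2  0.3] M [ 0.01 -0.03  0.  ] w 0.035
```

Emit:
move_arm --increments "1 0 -0.02 0 0 0 0;1 0 -0.05 0 0 0 0;1 0 -0.08 0 0 0 0;1 0 -0.11 0 0 0 0;1 0 -0.12 0 0 0 0;1 0 -0.12 0 0 0 0"

```text
time_s: 9.2
tcp_pos: [0.4487, 0.147, 0.2646]
ee_rot: [[-0.448, 0.002, -0.894], [0.894, 0.002, -0.448], [0.001, -1.0, -0.003]]
wrist_force: [1.3, 0.9, -0.8]
gripper_width: 0.031
```

```bash
python3 - <<'E'
from h import *
st(); snap("side","5"); crop("side","5",280,150,400,300,4,"s5.png")
E
```

```text
t 9.20 tcp [0.4487 0.147  0.2646] psi(z) -153.38 down [ 0.0022  0.002  -1.    ] j [ 37.9   5.1 -16.1  -0.  -68.7 -11.3] F [ 1.3  0.9 -0.8] M [0.03 0.01 0.04] w 0.031
(600, 480, 3)
```

View pics/s5.png

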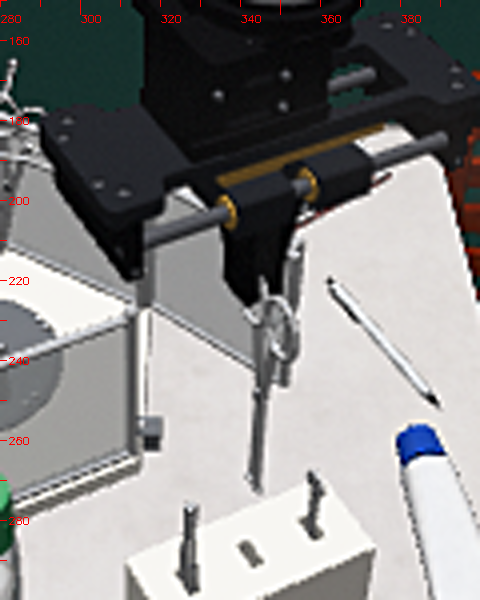

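```bash
python3 - <<'E'
from h import *
s=sense();p=s['tcp_pos']
d=np.array([.4359,.1708,.140])-[.4484,.1466,.1437]
print(proj("side",[p+d,p+d+[0,0,.019],p+d-[0,0,.019],[.4417+.0003,.1592+.0004,.010+.121]]))
crop("side","5",325,200,365,280,9,"s5b.png")
E
```

```text
[[350.6631 232.851 ]
 [351.3009 225.653 ]
 [350.0472 239.8108]
 [343.3837 271.5861]]
(720, 360, 3)
```

View pics/s5b.png

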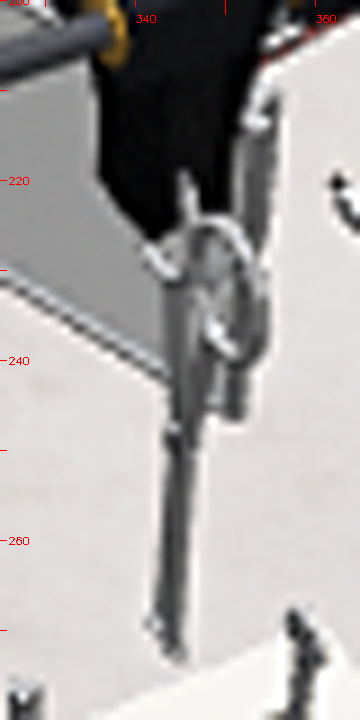

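```bash
python3 - <<'E'
from h import *
inc([.4893,-.0532,.2646],177)
E
```

```text
t 9.25 tcp [0.4479 0.1466 0.263 ] psi(z) -153.39 down [-0.0009  0.0004 -1.    ] j [ 37.9   5.2 -16.2  -0.1 -68.7 -11.3] F [-1.1 -0.  -1. ] M [0.03 0.03 0.1 ] w 0.035
inc [-0.1972 -0.0017  0.0525] [-0.0008  0.5168  0.0006]
```

Emit:
move_arm --increments "1 -0.028 0 0.007 0 0.07 0;1 -0.056 0 0.015 0 0.15 0;1 -0.085 -0.002 0.022 0 0.22 0;1 -0.113 -0.002 0.03 0 0.3 0;1 -0.141 -0.002 0.037 0 0.37 0;1 -0.17 -0.002 0.045 0 0.44 0;1 -0.197 -0.002 0.052 0 0.517 0;1 -0.197 -0.002 0.052 0 0.517 0"

```text
time_s: 10.05
tcp_pos: [0.4893, -0.0551, 0.2629]
ee_rot: [[0.057, -0.005, -0.998], [0.998, -0.001, 0.057], [-0.001, -1.0, 0.005]]
wrist_force: [-0.4, 0.4, -1.2]
gripper_width: 0.029
```

```bash
python3 - <<'E'
from h import *
inc([.4893,-.0532,.2327],177)
snap("side","6");snap("top","6")
crop("side","6",240,130,400,280,5,"s6.png")
crop("top","6",250,140,350,240,6,"t6.png")
s=sense();p=s['tcp_pos'];o=np.array([.0014,.027,-.0037])
print(proj("side",[p+o,p+o-[0,-.0135*0,.0]]),proj("top",p+o))
print("tip",proj("side",[.5196,-.0277,.206]),proj("top",[.5196,-.0277,.206]))
E
```

```text
t 10.05 tcp [ 0.4893 -0.0551  0.2629] psi(z) 176.72 down [-0.0052 -0.0009 -1.    ] j [ 12.5   7.5 -13.5  -0.  -69.3 -15.8] F [-0.4  0.4 -1.2] M [ 0.16  0.   -0.  ] w 0.029
inc [ 0.002   0.0302 -0.0001] [-0.0052 -0.0049 -0.0012]
(750, 800, 3)
(600, 600, 3)
[[319.5691 172.0792]
 [319.5691 172.0792]] [[310.8546 214.4922]]
tip [[307.2906 189.9351]] [[311.9251 204.6207]]
```

View pics/s6.png

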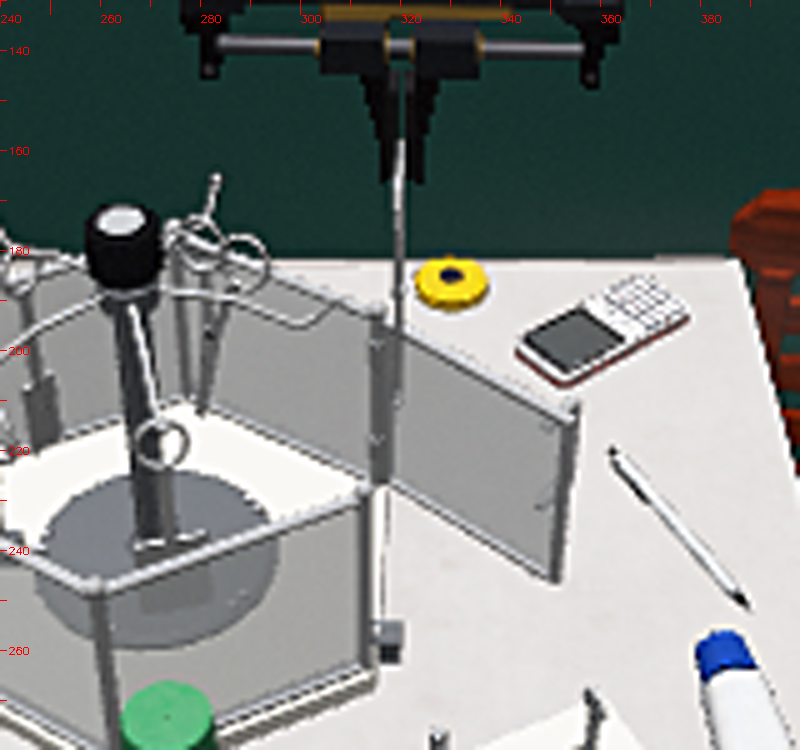

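View pics/t6.png

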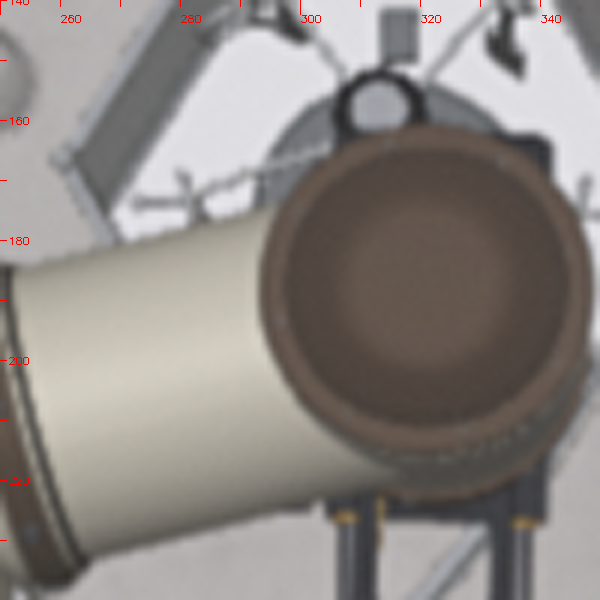

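```bash
python3 - <<'E'
from h import *
p=np.array([ 0.4893,-0.0551,0.2629]);l=np.array([.052,.9986,0])
B=p+.027*l+[0,0,-.0037];M=B-.013*l
Z=np.array([0,0,1])
for n,q in dict(B=B,Btop=B+.019*Z,Bbot=B-.019*Z,A=B-.026*l,Atop=B-.026*l+.019*Z,tip=M-.13*Z,tcp=p,ftip_in=p+[.015,0,0]).items(): print(n,proj("side",q))
crop("side","6",290,130,350,220,8,"s6b.png")
E
```

```text
B [[319.5123 171.8173]]
Btop [[319.5975 165.0624]]
Bbot [[319.4295 178.3858]]
A [[319.863  165.4004]]
Atop [[319.9513 158.7115]]
tip [[319.157  210.0146]]
tcp [[319.8932 163.8717]]
ftip_in [[313.5589 163.9024]]
(720, 480, 3)
```

View pics/s6b.png

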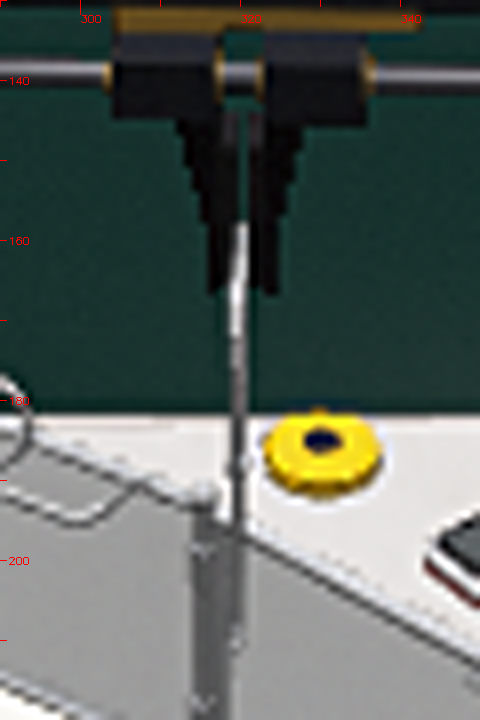

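Emit:
move_arm --increments "1 0.002 0.015 0 -0.005 0.005 0;1 0.002 0.03 0 -0.005 0.005 0;1 0.002 0.03 0 -0.005 0.005 0;1 0.002 0.037 -0.009 -0.005 0.005 0;1 0.002 0.044 -0.018 -0.005 0.005 0;1 0.002 0.051 -0.027 -0.005 0.005 0;1 0.002 0.054 -0.032 -0.005 0.005 0;1 0.002 0.054 -0.032 -0.005 0.005 0"

```text
time_s: 10.95
tcp_pos: [0.5228, -0.0525, 0.2107]
ee_rot: [[0.057, 0.003, -0.998], [0.998, -0.001, 0.057], [-0.0, -1.0, -0.003]]
wrist_force: [0.8, -0.1, 0.1]
gripper_width: 0.033
```

```bash
python3 - <<'E'
from h import *
st()
snap("side","7")
crop("side","7",260,140,360,230,8,"s7.png")
s=sense();p=s['tcp_pos'];o=np.array([.0014,.027,-.0037])
print("ringB",p+o, proj("side",p+o))
E
```

```text
t 10.95 tcp [ 0.5228 -0.0525  0.2107] psi(z) 176.70 down [ 0.0035 -0.0006 -1.    ] j [ 12.   12.8 -14.7   0.1 -62.3 -15.3] F [ 0.8 -0.1  0.1] M [ 0.06 -0.02 -0.02] w 0.033
(720, 800, 3)
ringB [ 0.5239 -0.0256  0.2075] [[305.4924 190.0155]]
```

View pics/s7.png

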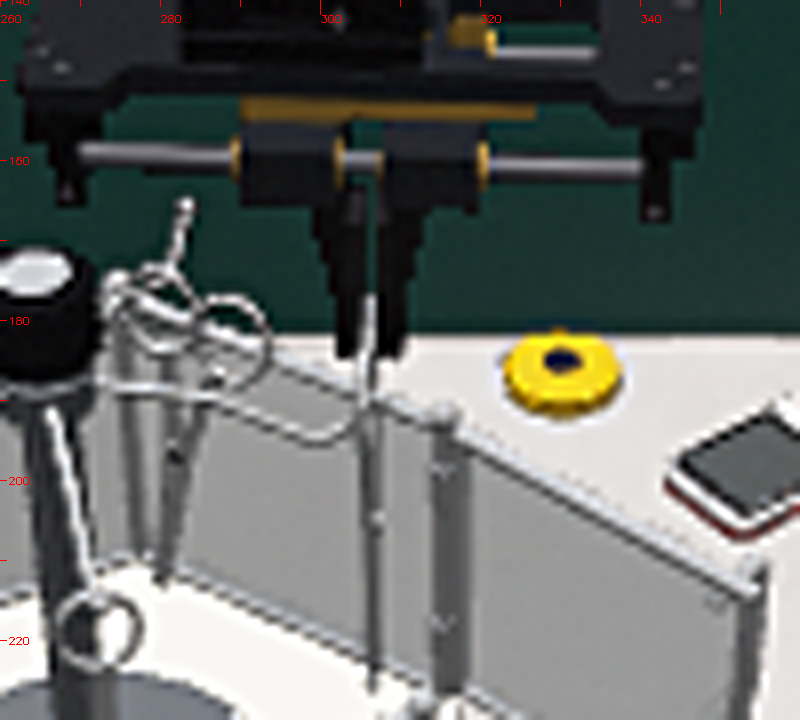

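Emit:
move_arm --increments "1 -0.001 0.005 -0.005 0 0 0;1 -0.001 0.011 -0.01 0 0 0;1 -0.001 0.016 -0.014 0 0 0;1 -0.001 0.016 -0.014 0 0 0;1 -0.001 0.022 -0.014 0 0 0;1 -0.001 0.025 -0.014 0 0 0;1 -0.001 0.025 -0.014 0 0 0"

```text
time_s: 11.7
tcp_pos: [0.5357, -0.0543, 0.1861]
ee_rot: [[0.057, 0.004, -0.998], [0.998, -0.0, 0.057], [-0.0, -1.0, -0.004]]
wrist_force: [-0.2, 0.0, -1.1]
gripper_width: 0.033
```

```bash
python3 - <<'E'
from h import *
st()
snap("side","8")
crop("side","8",240,140,340,230,8,"s8.png")
s=sense();p=s['tcp_pos'];o=np.array([.0014,.027,-.0037])
print("ringB",p+o, proj("side",p+o))
E
```

```text
t 11.70 tcp [ 0.5357 -0.0543  0.1861] psi(z) 176.72 down [ 0.0037 -0.0004 -1.    ] j [ 11.5  15.3 -15.1   0.1 -59.4 -14.8] F [-0.2  0.  -1.1] M [ 0.1   0.01 -0.04] w 0.033
(720, 800, 3)
ringB [ 0.5374 -0.0273  0.1828] [[300.1139 197.4827]]
```

View pics/s8.png

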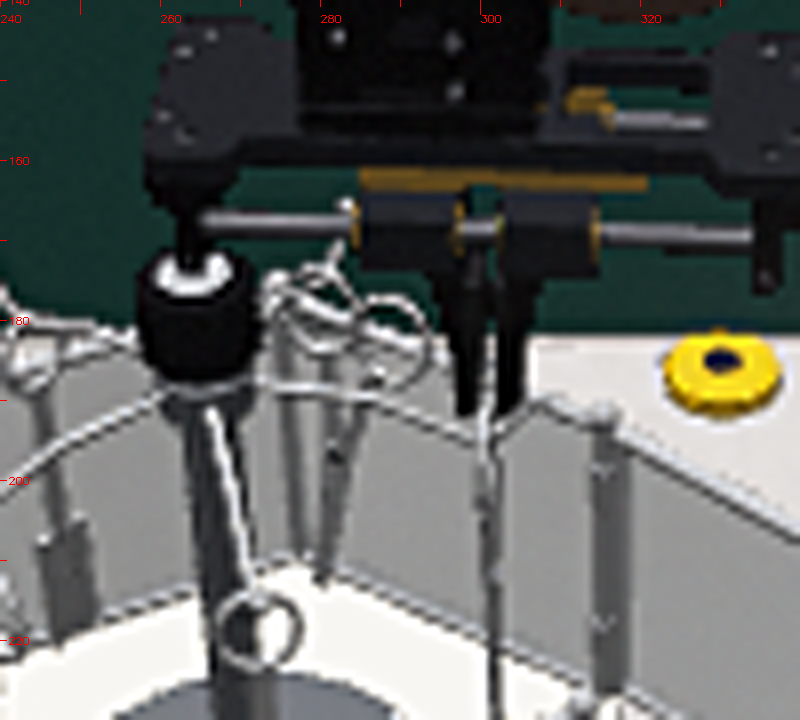

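Emit:
move_arm --increments "1 0 0.003 0 0 0 0;1 0 0.003 0 0 0 0;0.5 0 0.003 0 0 0 0;0.5 0 0.003 0 0 0 0;0.5 0 0.003 0 0 0 0;0.5 0 0.003 0 0 0 0;0.5 0 0.003 0 0 0 0"

```text
time_s: 12.45
tcp_pos: [0.5364, -0.0543, 0.1838]
ee_rot: [[0.057, 0.005, -0.998], [0.998, -0.0, 0.057], [0.0, -1.0, -0.005]]
wrist_force: [0.1, 0.3, 0.5]
gripper_width: 0.243
```

```bash
python3 - <<'E'
from h import *
st()
snap("side","9")
crop("side","9",240,140,340,250,7,"s9.png")
E
```

```text
t 12.45 tcp [ 0.5364 -0.0543  0.1838] psi(z) 176.72 down [ 0.0053 -0.0003 -1.    ] j [ 11.5  15.4 -15.2   0.1 -59.  -14.8] F [0.1 0.3 0.5] M [ 0.07 -0.06  0.01] w 0.243
(770, 700, 3)
```

View pics/s9.png

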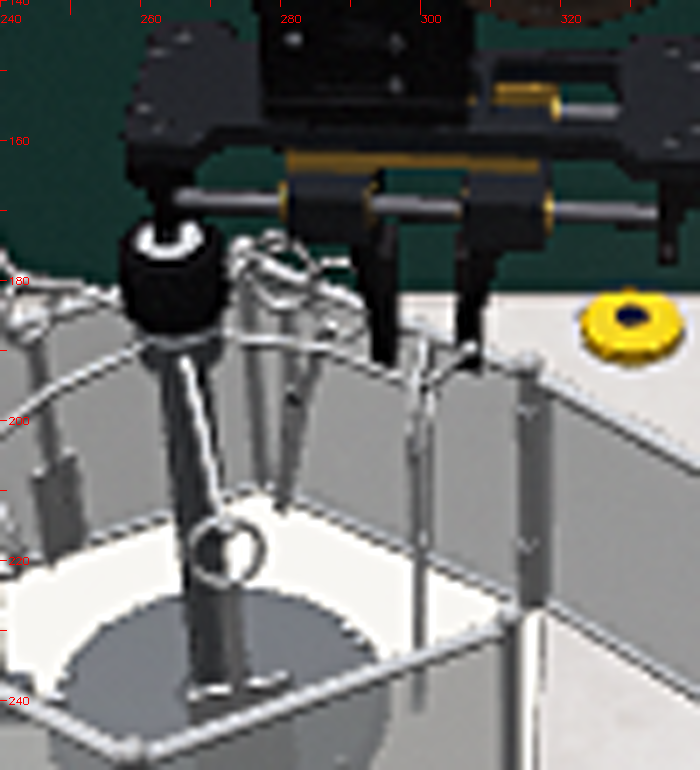

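Emit:
move_arm --increments "0.5 0 -0.01 0 0 0 0;0.5 0 -0.03 0 0 0 0;0.5 0 -0.06 0 0 0 0;0.5 0 -0.09 0 0 0 0;0.5 0 -0.1 0.04 0 0 0;0.5 0 -0.1 0.08 0 0 0;0.5 0 -0.1 0.13 0 0 0;0.5 0 -0.1 0.17 0 0 0"

```text
time_s: 13.3
tcp_pos: [0.3639, -0.0448, 0.2834]
ee_rot: [[0.058, 0.006, -0.998], [0.998, 0.0, 0.058], [0.0, -1.0, -0.006]]
wrist_force: [0.2, 1.6, 1.5]
gripper_width: 0.253
```

```bash
python3 - <<'E'
from h import *
st()
snap("side","10");snap("top","10")
crop("side","10",230,160,370,260,5,"s10.png")
crop("top","10",250,130,360,270,5,"t10.png")
E
```

```text
t 13.30 tcp [ 0.3639 -0.0448  0.2834] psi(z) 176.70 down [ 0.0057  0.     -1.    ] j [ 18.9  -7.4 -25.5   0.1 -71.6 -22.3] F [0.2 1.6 1.5] M [ 0.17 -0.01 -0.02] w 0.253
(500, 700, 3)
(700, 550, 3)
```

View pics/s10.png

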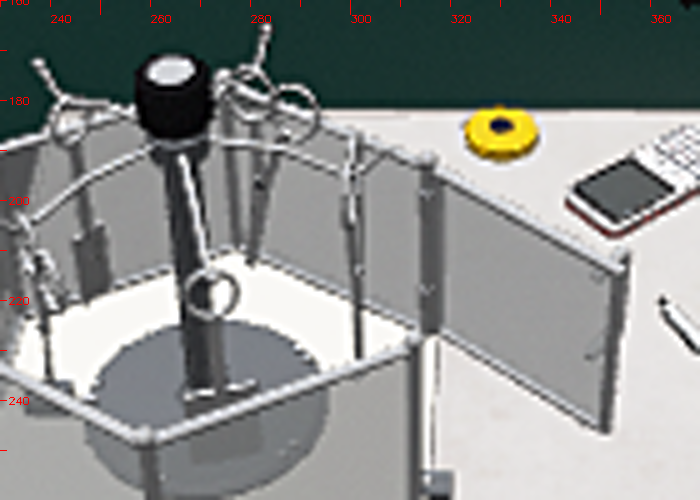

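View pics/t10.png

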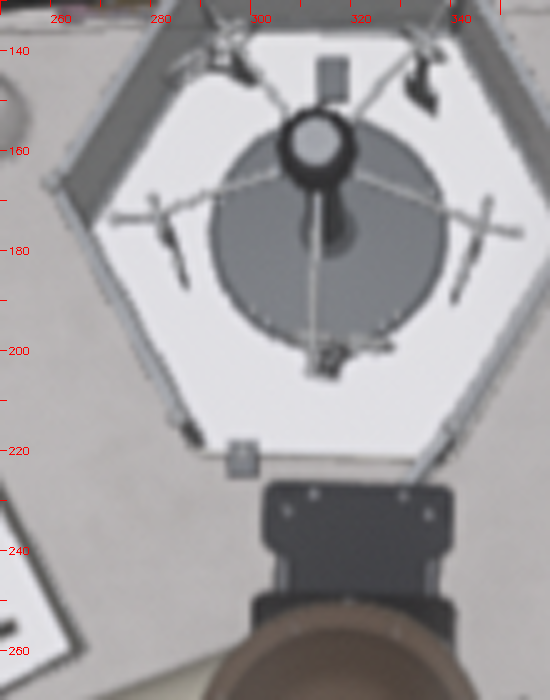

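```bash
python3 - <<'E'
from h import *
crop("top","0",280,200,360,270,9,"t11.png")
crop("side","0",300,180,370,260,9,"s11.png")
E
```

```text
(630, 720, 3)
(720, 630, 3)
```

View pics/t11.png

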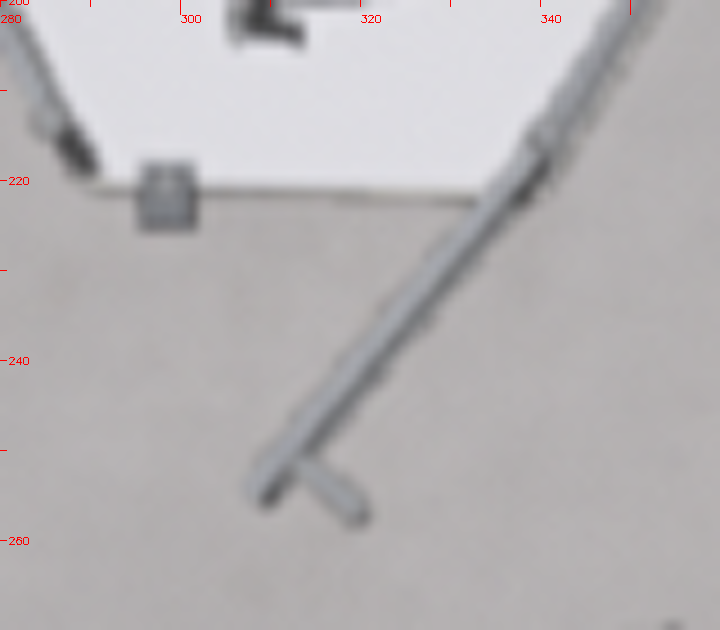

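View pics/s11.png

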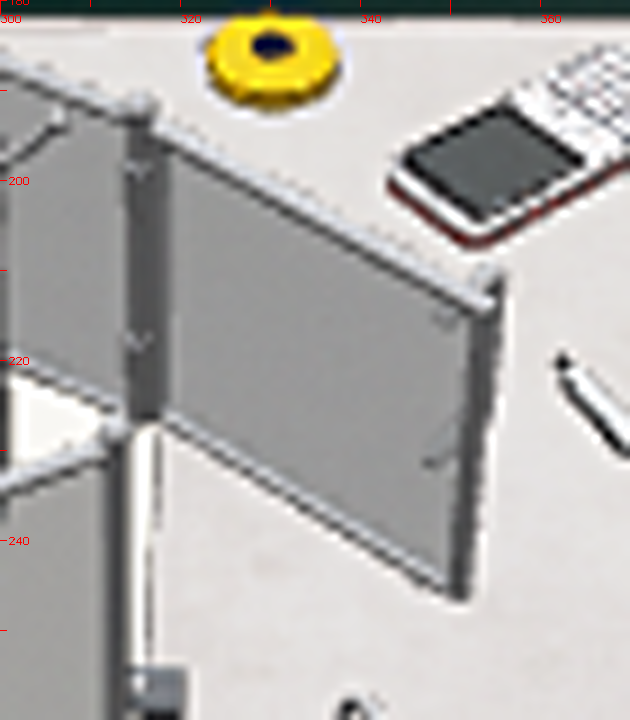

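```bash
python3 - <<'E'
from h import *
fe=atz("top",308,252.5,.143);pu=atz("top",319.3,257.2,.132)
print("free",fe,"pull",pu,"catch",atz("top",298,221,.02))
c=np.array([.6205,-.033]);th=np.radians(-3.1);ex=np.array([np.cos(th),np.sin(th)]);ey=np.array([-ex[1],ex[0]])
h=c-.118*ex-.062*ey;print("hinge",h, np.linalg.norm(fe[:2]-h),np.linalg.norm(pu[:2]-h))
d=fe[:2]-h;print("open angle",np.arctan2(-(d@ex),d@ey))
d=pu[:2]-h;print("pull ang",np.arctan2(-(d@ex),d@ey), "shut pull nominal ang",np.arctan2(.024,.109))
print("shut pull",h+.109*ey-.026*ex)
E
```

```text
free [ 0.4095 -0.0129  0.143 ] pull [ 0.3974 -0.0401  0.132 ] catch [0.4994 0.0171 0.02  ]
hinge [ 0.4993 -0.0885] 0.11736799829525456 0.11278821981722971
open angle 0.9249796203831955
pull ang 1.1813421301608034 shut pull nominal ang 0.21672531372474008
shut pull [0.4793 0.0217]
```

```bash
python3 - <<'E'
from h import *
inc([.386,-.0635,.26],154)
E
```

```text
t 13.40 tcp [ 0.362  -0.045   0.2841] psi(z) 176.78 down [ 0.0074  0.0013 -1.    ] j [ 19.   -7.7 -25.7   0.1 -71.6 -22.2] F [1.  0.8 0.3] M [ 0.13 -0.15  0.05] w 0.250
inc [-0.0172  0.0242 -0.0248] [0.0068 0.3976 0.0031]
```

Emit:
move_arm --increments "1 -0.017 0.024 -0.025 0.007 0.398 0.003;1 -0.017 0.024 -0.025 0.007 0.398 0.003;1 -0.017 0.024 -0.025 0.007 0.398 0.003;1 -0.017 0.024 -0.025 0.007 0.398 0.003;1 -0.017 0.024 -0.025 0.007 0.398 0.003"

```text
time_s: 13.9
tcp_pos: [0.3906, -0.0629, 0.2595]
ee_rot: [[0.438, -0.002, -0.899], [0.899, -0.001, 0.438], [-0.002, -1.0, 0.001]]
wrist_force: [-0.6, 0.2, 0.7]
gripper_width: 0.011
```

```bash
python3 - <<'E'
from h import *
inc([.386,-.0635,.095],154)
E
```

```text
t 13.90 tcp [ 0.3906 -0.0629  0.2595] psi(z) 154.04 down [-0.0016 -0.0014 -1.    ] j [ 14.7  -2.9 -25.    0.1 -68.  -40.7] F [-0.6  0.2  0.7] M [ 0.1  -0.08  0.01] w 0.011
inc [-0.0022  0.1645  0.0038] [-0.0009  0.0007 -0.002 ]
```

Emit:
move_arm --increments "1 -0.002 0.04 0.003 0 0 0;1 -0.002 0.08 0.003 0 0 0;1 -0.002 0.12 0.003 0 0 0;1 -0.002 0.15 0.003 0 0 0;1 -0.002 0.164 0.003 0 0 0;1 -0.002 0.164 0.003 0 0 0"

```text
time_s: 14.5
tcp_pos: [0.385, -0.0638, 0.0935]
ee_rot: [[0.438, -0.007, -0.899], [0.899, -0.002, 0.438], [-0.005, -1.0, 0.005]]
wrist_force: [0.1, -0.2, 0.1]
gripper_width: 0.003
```

```bash
python3 - <<'E'
from h import *
st(); snap("side","12");snap("top","12"); crop("side","12",300,140,420,260,6,"s12.png"); crop("top","12",270,190,370,300,6,"t12.png")
E
```

```text
t 14.50 tcp [ 0.385  -0.0638  0.0935] psi(z) 154.00 down [-0.007  -0.0025 -1.    ] j [ 14.8   8.4 -40.8   0.1 -41.2 -40.8] F [ 0.1 -0.2  0.1] M [ 0.09 -0.12  0.03] w 0.003
(720, 720, 3)
(660, 600, 3)
```

View pics/s12.png

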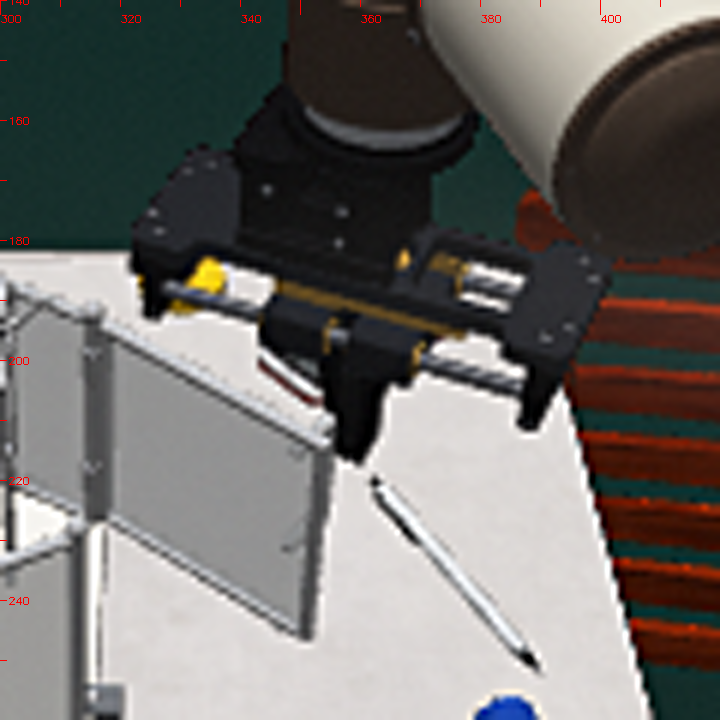

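View pics/t12.png

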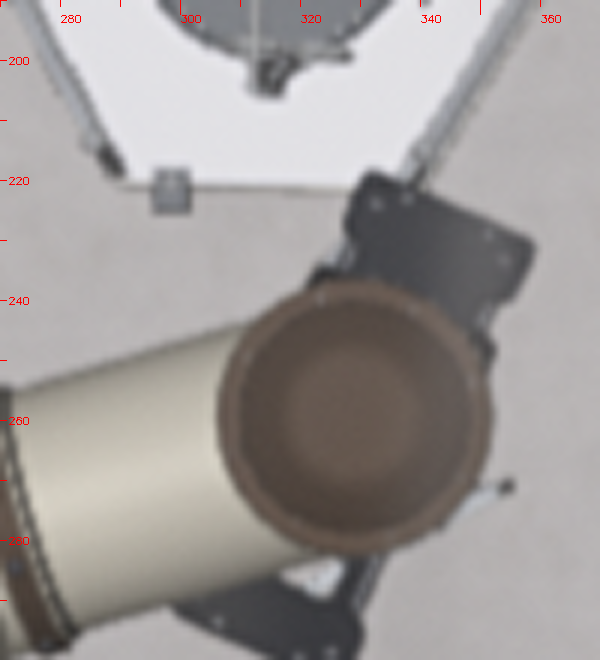

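Emit:
move_arm --increments "1 0.0115 0 0.002 0 0.1 0;1 0.023 0 0.003 0 0.2 0;1 0.035 0 0.003 0 0.3 0;1 0.046 0 0.002 0 0.4 0;1 0.058 0 -0.001 0 0.5 0;1 0.069 0 -0.004 0 0.6 0;1 0.08 0 -0.009 0 0.7 0;1 0.09 0 -0.014 0 0.8 0"

```text
time_s: 15.4
tcp_pos: [0.4395, 0.0117, 0.0964]
ee_rot: [[0.952, 0.0, -0.308], [0.308, -0.001, 0.952], [0.0, -1.0, -0.001]]
wrist_force: [-1.1, -0.7, -0.7]
gripper_width: -0.0
```

```bash
python3 - <<'E'
from h import *
st(); snap("side","13");snap("top","13"); crop("side","13",220,140,370,270,5,"s13.png"); crop("top","13",270,190,370,300,6,"t13.png")
E
```

```text
t 15.40 tcp [0.4395 0.0117 0.0964] psi(z) 107.91 down [ 0.0003 -0.0005 -1.    ] j [ 22.9  12.5 -34.6   0.1 -42.8 -95. ] F [-1.1 -0.7 -0.7] M [-0.13  0.04 -0.02] w -0.000
(650, 750, 3)
(660, 600, 3)
```

View pics/s13.png

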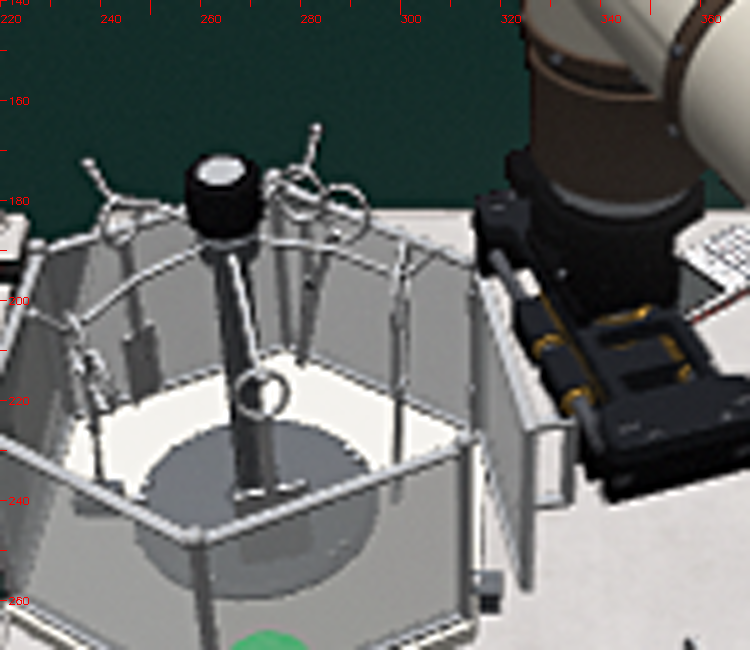

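View pics/t13.png

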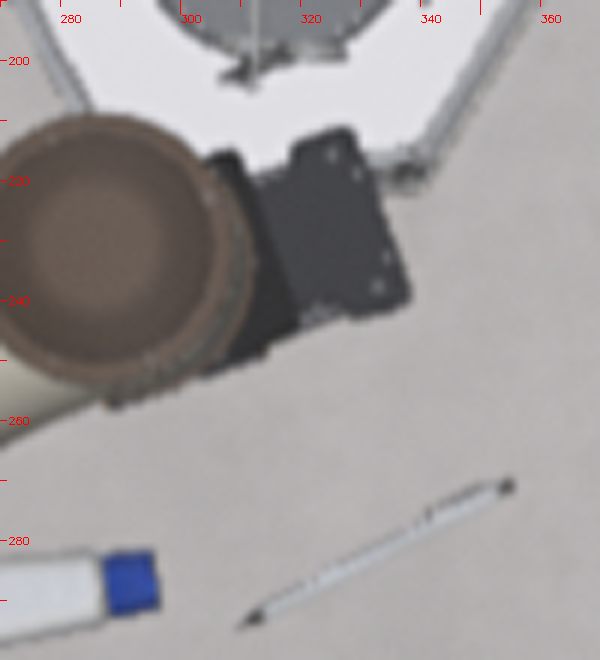

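Emit:
move_arm --increments "1 0.007 0 0.0015 0 0.06 0;1 0.014 0 0.0025 0 0.12 0;1 0.021 0 0.003 0 0.18 0;1 0.026 0 0.003 0 0.22 0;1 0.026 0 0.003 0 0.22 0"

```text
time_s: 16.0
tcp_pos: [0.4625, 0.022, 0.0956]
ee_rot: [[0.995, -0.001, -0.098], [0.098, -0.001, 0.995], [-0.001, -1.0, -0.001]]
wrist_force: [0.6, 0.2, 0.7]
gripper_width: 0.004
```

```bash
python3 - <<'E'
from h import *
st(); snap("side","14"); crop("side","14",220,140,370,270,5,"s14.png")
E
```

```text
t 16.00 tcp [0.4625 0.022  0.0956] psi(z) 95.61 down [-0.0008 -0.0008 -1.    ] j [  22.9   14.7  -31.6    0.   -43.7 -107.3] F [0.6 0.2 0.7] M [ 0.02 -0.15  0.06] w 0.004
(650, 750, 3)
```

View pics/s14.png

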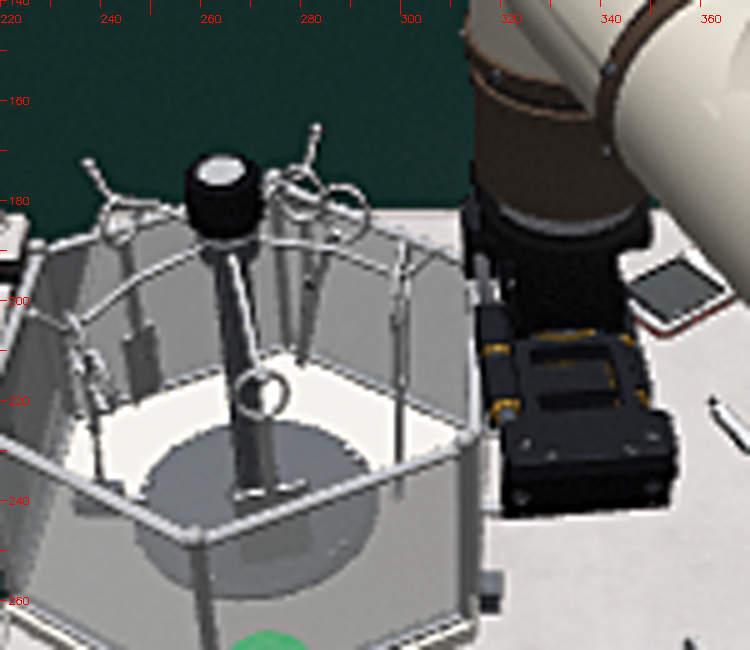

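Emit:
move_arm --increments "1 0.003 0 0 0 0.03 0;1 0.006 0 0 0 0.05 0;1 0.009 0 0 0 0.05 0;1 0.009 0 0 0 0.05 0"

```text
time_s: 16.45
tcp_pos: [0.4671, 0.0217, 0.0939]
ee_rot: [[0.999, -0.012, -0.044], [0.044, -0.004, 0.999], [-0.012, -1.0, -0.003]]
wrist_force: [-9.7, 1.7, 5.5]
gripper_width: 0.008
```

```bash
python3 - <<'E'
from h import *
st()
E
```

```text
t 16.45 tcp [0.4671 0.0217 0.0939] psi(z) 92.52 down [-0.0117 -0.0036 -0.9999] j [  22.6   15.6  -30.6   -0.1  -44.5 -110. ] F [-9.7  1.7  5.5] M [ 0.25  2.29 -0.01] w 0.008
```

Emit:
move_arm --increments "1 0.003 0 0 0 0 0;1 0.005 0 0 0 0 0;1 0.005 0 0 0 0 0"

```text
time_s: 16.75
tcp_pos: [0.4677, 0.0204, 0.0928]
ee_rot: [[0.999, -0.021, -0.043], [0.042, -0.006, 0.999], [-0.021, -1.0, -0.005]]
wrist_force: [-14.8, -1.0, 7.7]
gripper_width: 0.004
```

```bash
python3 - <<'E'
from h import *
st()
E
```

```text
t 16.75 tcp [0.4677 0.0204 0.0928] psi(z) 92.44 down [-0.0212 -0.0062 -0.9998] j [  22.4   15.9  -30.2   -0.2  -45.1 -109.8] F [-14.8  -1.    7.7] M [-0.16  4.09 -0.09] w 0.004
```

Emit:
move_arm --increments "1 -0.02 0 0 0 0 0;1 -0.05 0 0 0 0 0;1 -0.07 -0.03 0 0 0 0;1 -0.07 -0.08 0 0 0 0;1 -0.08 -0.13 0 0 0 0;1 -0.09 -0.15 0.04 0 0 0;1 -0.09 -0.15 0.09 0 0 0;1 -0.09 -0.15 0.13 0 0 0"

```text
time_s: 17.55
tcp_pos: [0.3809, 0.1511, 0.2466]
ee_rot: [[0.999, 0.002, -0.045], [0.045, 0.002, 0.999], [0.002, -1.0, 0.002]]
wrist_force: [0.4, -0.7, 0.4]
gripper_width: 0.002
```

```bash
python3 - <<'E'
from h import *
st(); snap("side","15"); snap("top","15");crop("side","15",220,150,370,270,5,"s15.png"); crop("top","15",250,110,370,240,6,"t15.png")
E
```

```text
t 17.55 tcp [0.3809 0.1511 0.2466] psi(z) 92.60 down [ 0.0016  0.0024 -1.    ] j [  44.6   -0.9  -25.    -0.   -65.7 -132. ] F [ 0.4 -0.7  0.4] M [ 0.02 -0.23 -0.  ] w 0.002
(600, 750, 3)
(780, 720, 3)
```

View pics/s15.png

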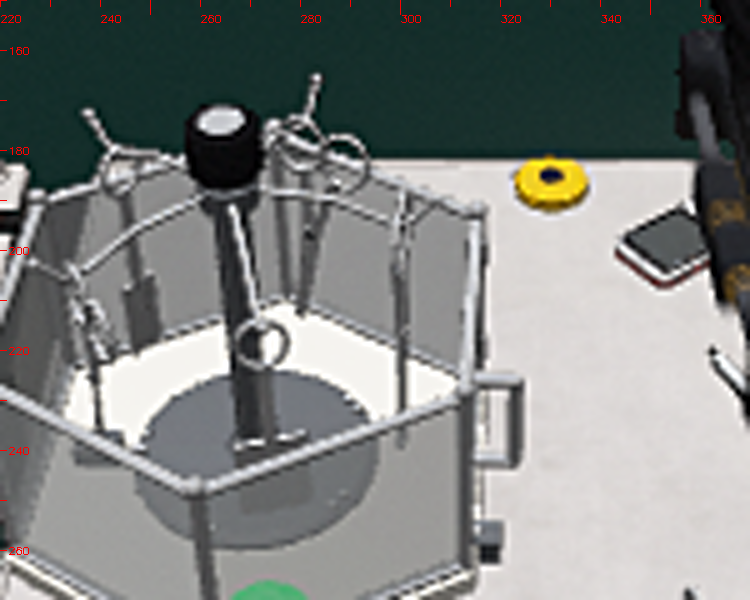

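View pics/t15.png

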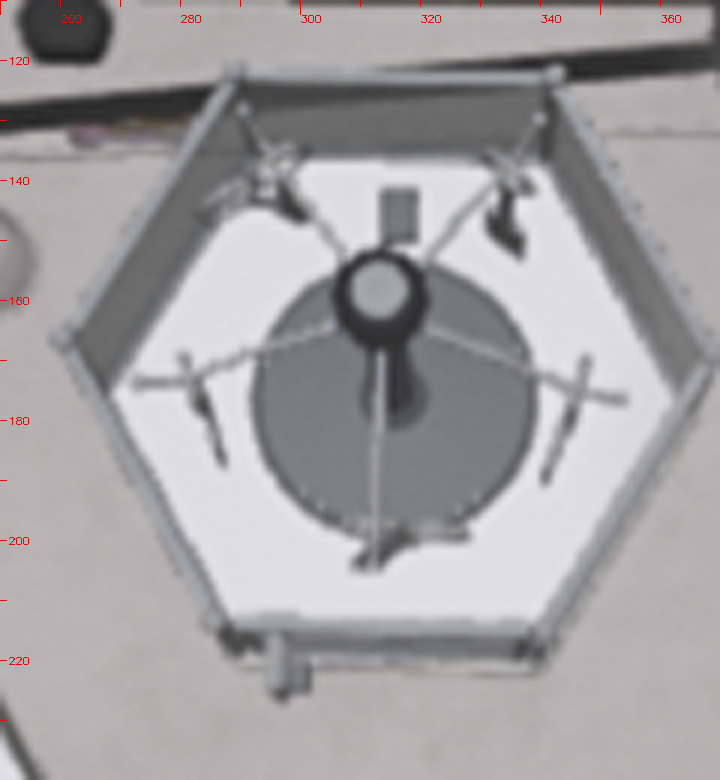

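View pics/side15.png

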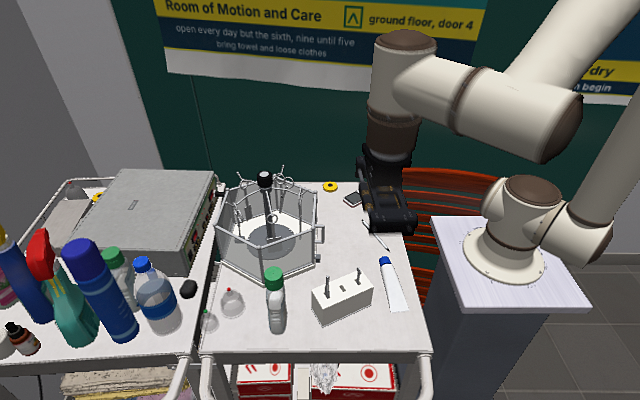

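```bash
python3 - <<'E'
from h import *
print("pull",atz("top",297,225.5,.132))
c=np.array([.6205,-.033]);th=np.radians(-3.1);ex=np.array([np.cos(th),np.sin(th)]);ey=np.array([-ex[1],ex[0]]);h=c-.118*ex-.062*ey
for a in (0,.03,.08):
    e=np.cos(a)*ey-np.sin(a)*ex; n=np.cos(a)*ex+np.sin(a)*ey
    P=h+e*.109-n*.026; Q=h+e*.120
    print(a,"bar top",proj("top",[*P,.132]),"side bar top/bot",proj("side",[*P,.132]),proj("side",[*P,.068]),"edge",proj("top",[*Q,.143]),proj("side",[*Q,.143]))
crop("top","15",275,200,350,235,10,"t16.png"); crop("side","15",300,215,340,250,15,"s16.png")
E
```

```text
pull [0.4777 0.0132 0.132 ]
0 bar top [[293.5719 224.9953]] side bar top/bot [[324.1017 226.3345]] [[323.6509 244.4909]] edge [[289.1647 214.0784]] [[313.2013 225.8759]]
0.03 bar top [[293.8626 226.3042]] side bar top/bot [[325.4498 226.1407]] [[324.9419 244.2958]] edge [[289.1395 215.521 ]] [[314.7056 225.9098]]
0.08 bar top [[294.4349 228.4659]] side bar top/bot [[327.6702 225.7557]] [[327.0683 243.9078]] edge [[289.194  217.9265]] [[317.2137 225.8963]]
(350, 750, 3)
(525, 600, 3)
```

View pics/t16.png

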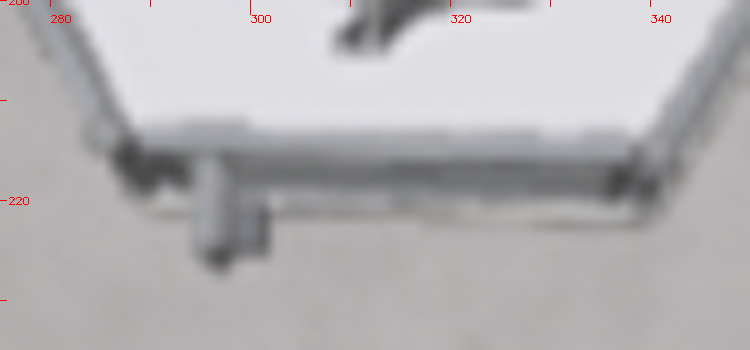

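View pics/s16.png

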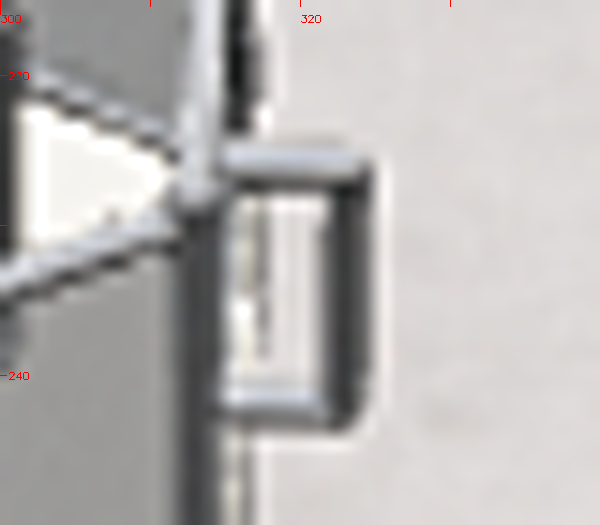

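Emit:
move_arm --increments "1 0 -0.02 0 0 0 0;1 -0.01 -0.03 0 0 0 0;1 -0.01 -0.03 0 0 0 0;1 -0.01 -0.03 0 0 0 0;1 -0.01 -0.03 0 0 0 0;1 -0.01 -0.03 0 0 0 0;1 -0.01 -0.03 0 0 0 0;1 -0.01 -0.03 0 0 0 0"

```text
time_s: 18.45
tcp_pos: [0.3707, 0.1485, 0.2745]
ee_rot: [[0.999, -0.003, -0.045], [0.045, -0.002, 0.999], [-0.003, -1.0, -0.002]]
wrist_force: [0.6, 0.2, -0.7]
gripper_width: 0.009
```

```bash
python3 - <<'E'
from h import *
st(); snap("side","17"); snap("top","17");crop("side","17",260,170,340,250,9,"s17.png"); crop("top","17",200,110,370,270,4,"t17.png")
E
```

```text
t 18.45 tcp [0.3707 0.1485 0.2745] psi(z) 92.59 down [-0.003  -0.0018 -1.    ] j [  45.4   -3.   -22.9   -0.1  -70.3 -132.8] F [ 0.6  0.2 -0.7] M [ 0.04 -0.18 -0.05] w 0.009
(720, 720, 3)
(640, 680, 3)
```

View pics/s17.png

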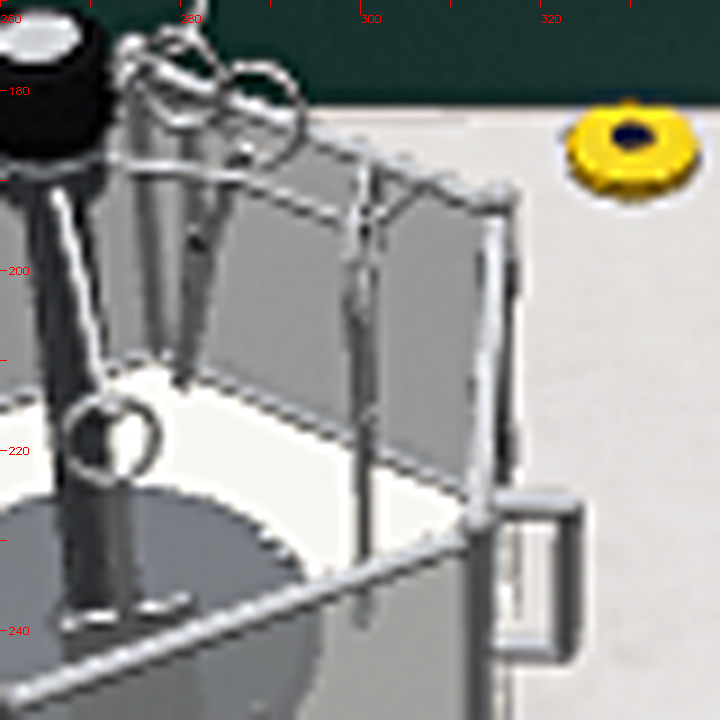

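View pics/t17.png

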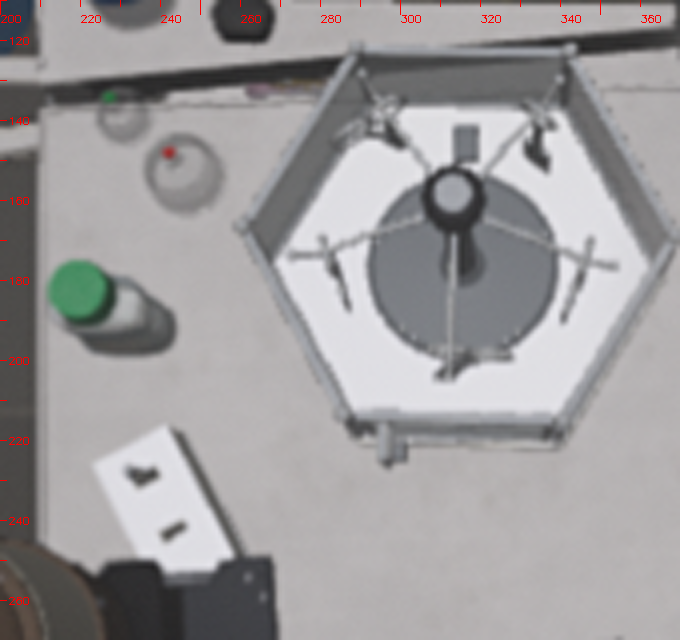

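All of it holds: the scissors hang still at the crook around (300,194), the door's pull sits at the shut position (323,226), and the other things are unmoved. I'm handing in.

```bash
python3 - <<'E'
from station import r
print(r.finish_job())
E
```

```text
the job is handed in; nothing more can be done
None
```

The scissors hang on the carousel's empty hook and the guard's door is pushed shut. I handed the job in at about 18.5 s of the 61 s allowed.

- **Carousel:** I gripped the knob and turned it about 152° counter-clockwise. In the picture the empty hook then stood at 177.1°, against 176.85° for the middle of the doorway.
- **Scissors:** I lifted them by one finger ring, put the other ring over the hook tip and let go. The last pictures show them hanging still at the crook.
- **Door:** I pushed it shut on the pull bar. It stopped firmly at about 15 N, well above the 5 N the catch needs, moving only 0.6 mm between 10 and 15 N. With the arm withdrawn, the bar and door edge lie where they should at 0 rad, to within about 1 pixel (roughly 2 mm).
- **Other things:** The tweezers, spatula, bottle, cup, phone and tape measure looked undisturbed. The highest contact force I read was about 17 N.

**Not checked directly:**
- The click of the catch was judged only from force and position.
- The camera could not see sideways as the ring went over the tip, so that was confirmed only by the scissors staying up after release.

No check failed. The two cameras differed by about 2 mm on points they both saw, which is within the stated calibration.

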